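# Empty the click-in spice caddy for washing

## Robot

A 6-joint arm with a two-finger parallel gripper is mounted at the origin on a cart in front of the work surface, level with it; the furniture and walls round the work are solid. World frame = base frame: x ahead of the robot, y to its left, z up, the work surface at z = 0. Lengths are in m, angles in rad, forces in N, time in s.
With the tool pointing down it reaches from about 0.15 to 0.775 m from the base axis. Payload 6.1 kg.
Tool frame: the origin (TCP) lies at the very end of the fingers, on their centre line; the grasp point (between the pads) lies 19 mm behind it; x points along the fingers, y is the direction in which the jaws open and shut, and the axes are right-handed (so a half turn about x gives the same grasp; the last joint's range is limited). The gripper opens to 85 mm and grips with 20 to 120 N. Pads are 22 mm wide; open, the fingers measure 114 mm over their backs; the gripper's body (76 mm by 85 mm) begins 54 mm behind the grasp point. The pads swing forward as they close: fully open they stand 13 mm farther back than shut.
Start: joints at [-1.337, 0.126, -0.04, 1.405, 0, 1.571], TCP at [0.122, -0.511, 0.231] pointing down, gripper open.
Joint ranges: [-2.72, 2.72], [-0.95, 1.95], [-1.27, 1.35], [-1.78, 2.02], [-1.46, 1.47], [-3.14, 3.14]. Speed limits (rad/s): [2.39, 2.39, 3.01, 3.14, 3.14, 3.14].

## Interface

Orientations are given as a unit quaternion [w, x, y, z].
In Python, from bench import ctrl gives the robot as it stands. The module is installed in compiled form; this text tells all that it offers.
- The arm moves only by the tool jog_arm, never from a script. Its argument "motion" is text: rows parted by semicolons, each of 7 numbers parted by spaces: the closure in counts, from 0 (fully open) to 255 (shut), then the shift along the tool's x, y, z in mm, then the turn, a rotation vector about the tool's x, y, z in degrees. In form: gripper dx dy dz wx wy wz; .... A call has exactly 8 rows; each row shifts and turns the commanded pose from where the row before left it, along the tool's axes as they then stand; what a row does not reach is not made up. A row lasts 1/12 s, in which the tool goes at most 41.7 mm and 7.16 degrees, less where a joint would pass 70% of its speed; a pose out of reach is approached as far as the arm can. A call with a gripper value outside its range is refused whole. The fingers move at their own pace and stop on an object; the grip force is fixed at half the most. Time passes only in rows, so rows that do not move let the fingers close, or fill a call up. It gives the time, the measured TCP pose, the force and the opening at its end, in the units of the state.
- ctrl.read_state(): the state, without advancing time (a new reading comes with each control period).
- ctrl.capture(name): name is "side" or "top" or "wrist"; returns a dict with "img" (480x640x3 uint8, blue, green, red), "fx", "fy", "cx", "cy" (pixels), "k1" (the pictures are not rectified: a ray, as slopes to the right and down, at radius r is drawn at 1 + k1 r^2 times it, then the intrinsics apply), "world_from_camera" (4x4, takes a point from camera to world coordinates); the wrist camera has in their place "mount" (4x4, takes a point from camera to tool coordinates, whose origin is the TCP and whose axes are the tool frame's). Camera axes: x right, y down, z forward; pixel columns grow to the right and rows downward; lengths in m; the calibration is good to about 2 mm. A picture is of the moment at which its call begins: read the wrist's pose just before it. There is no depth.
- ctrl.sign_off(): hands the job in, once; it reports no verdict.
The state is a dict: "t": time; "qpos": joint angles; "joint_velocities": joint speeds; "joint_torque": joint torques, N m; "position": TCP position; "orientation": TCP orientation; "contact_force": force on the tool from outside, world axes, zero at the start; "ft_torque": the same for the moment, N m; "finger_gap": finger opening in m.
Only numpy, scipy, OpenCV 4.12 (cv2) and the standard library are available. Lean on these libraries where they do the work, as an engineer would, in place of code of your own. Each camera call takes 0.05 s, during which the arm holds its last target.

## Task

Empty the spice caddy so the shakers can be washed: slide the red keeper bar fully open until it clicks, pull every shaker up out of its spring clips and stand them all upright on the floor of the blue tray. When the caddy is empty, slide the keeper bar fully back to its locked end until it clicks, and leave the other things on the worktop where they are.

Things in the scene. Friction and masses are not known exactly. Their poses are not given: they have to be found in the camera images.
- caddy: Grey-green click-in spice caddy fixed to the worktop, 76 (x) x 262 (y) mm, 46 mm high, left or right of the tray. Origin on the worktop, z up. Its four bays stand in a row along its y: centres at x = 0, y = -118, -56, +6, +68 mm from the origin. Its -x side is the front, where the red keeper bar runs; the front faces the robot, give or take 0.2 rad.
- caddy_middle (a point): Top of the caddy, middle of the row of bays (46 mm up). Each bay is a 48 mm square well (1 mm play round the shaker), floor 8 mm above the worktop. Two sprung steel clips in each bay hold a shaker by its ridges: with the bar open, a straight upward pull of about 10 to 20 N over the first 8 mm frees it, then it slides out easily; it is clear of the well after 40 mm.
- lock_bar (a joint): Red keeper bar on the caddy's front, sliding along the caddy's +y. Metres: 0 = locked (its teeth stand over the shakers' front lugs, so that they cannot be pulled), 0.031 = open (teeth between the bays). Both ends are stops with a spring detent: a bump fills the first and last 12 mm. 5 to 8 N takes it over; past the crest, 6 mm before the end, it springs home by itself and stays.
- bar_pull (a point): Centre of the top of the upright dark pull at the +y end of the red keeper bar: a block 24 mm (caddy x) by 18 mm (caddy y), 40 mm tall, top 105 mm above the worktop. With the bar locked it lies at x = -54, y = +133 mm from the caddy's origin; it moves with the bar. Take it from above or push it. The red bar below it is 67 mm above the worktop at its top.
- wash_tray: Loose slate-blue wash tray, 230 (its x) x 210 (its y) mm, 28 mm high, with a rolled rim 32 mm high; walls and floor 5 mm thick, 0.9 kg, open on top, empty at the start. Origin at the centre of its underside, z up. Room for four shakers, two by two.
- shaker_1: Square spice shaker (may be absent), 0.16 kg: cream body with a rust-red band, 46 x 46 x 75 mm, and a rust-red upright grip fin, 22 (x) by 36 (y) mm, from 75 to 114 mm above its foot. Origin at the centre of its underside, z up. A 12 mm lug on its -x face 40 to 50 mm up; 3 mm ridges front and back, 18 mm up. It starts in a bay, parallel to the caddy. Grip the fin from above, across x.
- shaker_2: Square spice shaker (may be absent), 0.16 kg: cream body with a mustard-yellow band, 46 x 46 x 75 mm, and a mustard-yellow upright grip fin, 22 (x) by 36 (y) mm, from 75 to 114 mm above its foot. Origin at the centre of its underside, z up. A 12 mm lug on its -x face 40 to 50 mm up; 3 mm ridges front and back, 18 mm up. It starts in a bay, parallel to the caddy. Grip the fin from above, across x.
- shaker_3: Square spice shaker (may be absent), 0.16 kg: cream body with a sage-green band, 46 x 46 x 75 mm, and a sage-green upright grip fin, 22 (x) by 36 (y) mm, from 75 to 114 mm above its foot. Origin at the centre of its underside, z up. A 12 mm lug on its -x face 40 to 50 mm up; 3 mm ridges front and back, 18 mm up. It starts in a bay, parallel to the caddy. Grip the fin from above, across x.
- shaker_4: Square spice shaker (may be absent), 0.16 kg: cream body with a brown band, 46 x 46 x 75 mm, and a brown upright grip fin, 22 (x) by 36 (y) mm, from 75 to 114 mm above its foot. Origin at the centre of its underside, z up. A 12 mm lug on its -x face 40 to 50 mm up; 3 mm ridges front and back, 18 mm up. It starts in a bay, parallel to the caddy. Grip the fin from above, across x.
- tin: Bystander: round food tin, 58 mm across, 72 mm tall. Origin at its underside.
- mill: Bystander: turned wooden mill, 58 mm across, 170 mm tall. Origin at its underside.
- mug: Bystander: large white mug, 92 x 127 mm, 95 mm tall. Origin at its underside.
- timer: Bystander: cream wind-up kitchen timer, 62 mm across, 58 mm tall. Origin at its underside.
- spice_jar: Bystander: round jar with a red cap, 45 mm across, 106 mm tall, behind the gap between caddy and tray. Origin at its underside.
Not all that is in view belongs to the job. Leave any pink or purple look-alike of the shaker_2 alone.

How it is judged:
By the outcome, as a careful person would: the job done as asked, in the order asked, and still so for the second after the job is handed in, with the robot touching nothing.
Of shaker_1, shaker_2, shaker_3, shaker_4 only 3 to 4 are there at a start; the rules pass over those that are not, and their reading is None.
At some moment in a run one of wash_tray may be knocked a few centimetres aside while the robot is not near it.
It also fails if it takes over 210 s, if anything falls off the work surface, if the arm or the gripper's body presses on something with over 40 N, if the wrist force passes 120 N, or if a joint passes its speed limit or range.

## Working session

There is one attempt and no reset: what is moved stays moved. The work goes in short steps, Python scripts to look and compute and a tool call to move; the robot and the scene stay as the last step left them, time stands still between calls to the robot, and variables do not carry over. Pictures are saved under pics/ and viewed, and the job is handed in when it is done.

Besides the shell and the picture viewer there is one more tool, called as name(argument=value, ...) on one line, values as JSON. jog_arm: Moves the arm, as the interface text tells. Its arguments: {"type":"object","properties":{"motion":{"type":"string"}},"required":["motion"]}

```bash
mkdir -p pics
cat > h.py <<'E'
import numpy as np, cv2
from bench import ctrl
from scipy.spatial.transform import Rotation as R
def cam(name):
    s=ctrl.read_state(); c=ctrl.capture(name)
    if 'mount' in c:
        q=s['orientation']; T=np.eye(4); T[:3,:3]=R.from_quat([q[1],q[2],q[3],q[0]]).as_matrix(); T[:3,3]=s['position']
        c['W']=T@np.array(c['mount'])
    else: c['W']=np.array(c['world_from_camera'])
    return c
def ray(c,u,v):
    x=(u-c['cx'])/c['fx']; y=(v-c['cy'])/c['fy']; rd=np.hypot(x,y); r=rd
    for _ in range(30): r=rd/(1+c['k1']*r*r)
    k=1+c['k1']*r*r
    d=c['W'][:3,:3]@np.array([x/k,y/k,1.]); return c['W'][:3,3],d
def onz(c,u,v,z):
    o,d=ray(c,u,v); return o+d*(z-o[2])/d[2]
def proj(c,p):
    q=np.linalg.inv(c['W'])@np.append(p,1); x,y=q[0]/q[2],q[1]/q[2]; k=1+c['k1']*(x*x+y*y)
    return c['fx']*x*k+c['cx'],c['fy']*y*k+c['cy']
def two(c1,p1,c2,p2):
    o1,d1=ray(c1,*p1);o2,d2=ray(c2,*p2)
    t=np.linalg.lstsq(np.c_[d1,-d2],o2-o1,rcond=None)[0]
    a=o1+d1*t[0];b=o2+d2*t[1]; return (a+b)/2,np.linalg.norm(a-b)
E
python3 - <<'E'
from h import *
s=ctrl.read_state()
for k,v in s.items(): print(k,np.round(v,3))
for n in ['side','top','wrist']:
    c=cam(n); cv2.imwrite(f'pics/{n}0.png',c['img']); print(n,c['fx'],c['fy'],c['cx'],c['cy'],c['k1'],c['W'].round(3).tolist(), np.round(c.get('mount',0),3).tolist())
E
```

```text
t 0.0
qpos [-1.337  0.126 -0.041  1.405 -0.     1.571]
joint_velocities [-0.001  0.001  0.001  0.    -0.001  0.002]
joint_torque [ 0.0000e+00 -4.3591e+01  3.5292e+01  1.7000e-02  0.0000e+00 -0.0000e+00]
position [ 0.122 -0.51   0.231]
orientation [-0.082 -0.702 -0.083  0.702]
contact_force [0.006 0.434 0.463]
ft_torque [-0.034 -0.02  -0.041]
finger_gap 0.085
side 607.2779331592437 607.2779331592437 322.9692545424303 236.30270622170892 -0.12454660370543857 [[-1.0, -0.024, -0.005, 0.561], [-0.017, 0.838, -0.545, 0.97], [0.017, -0.545, -0.838, 1.569], [0.0, 0.0, 0.0, 1.0]] 0
top 578.6324030050566 578.6324030050566 320.5975974907704 236.56620034043308 -0.07352115467080153 [[0.318, -0.923, 0.218, 0.078], [-0.948, -0.311, 0.068, -0.131], [0.005, -0.228, -0.974, 2.17], [0.0, 0.0, 0.0, 1.0]] 0
wrist 390.4297777737904 390.4297777737904 322.73904084163587 238.3615660033912 -0.03717644992030745 [[0.232, -0.932, -0.278, 0.193], [-0.973, -0.223, -0.065, -0.493], [-0.001, 0.285, -0.958, 0.372], [0.0, 0.0, 0.0, 1.0]] [[-0.001, -0.285, 0.958, -0.142], [1.0, 0.0, 0.001, -0.001], [-0.001, 0.958, 0.285, -0.074], [0.0, 0.0, 0.0, 1.0]]
```

View pics/side0.png

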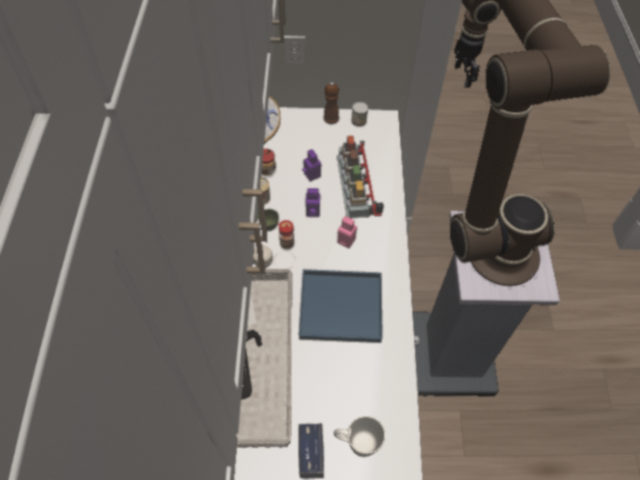

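View pics/top0.png

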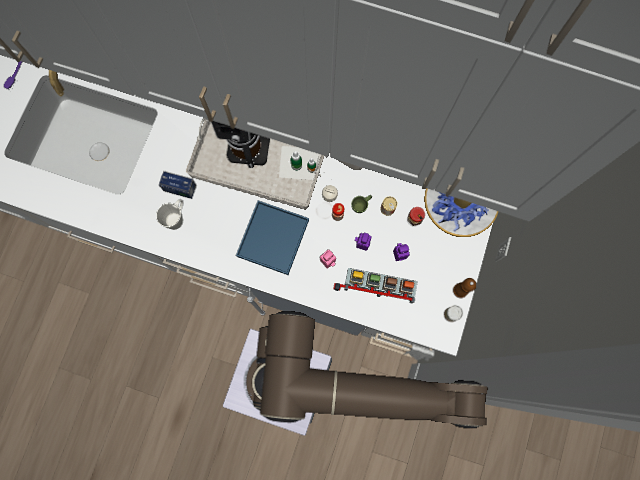

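View pics/wrist0.png

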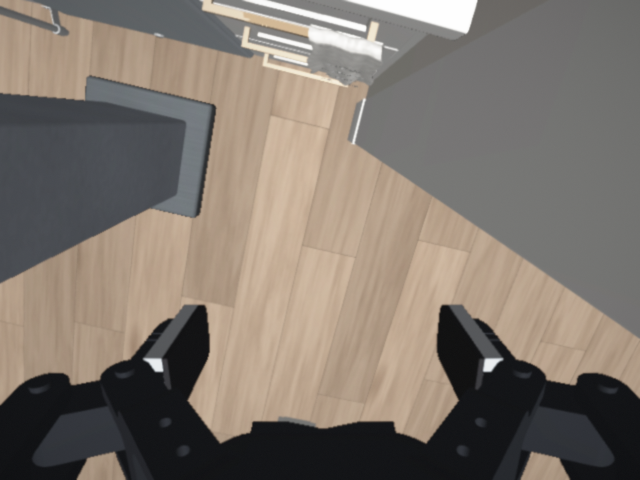

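Run:
```python
import cv2
a=cv2.imread('pics/side0.png')[80:360,240:420]; b=cv2.imread('pics/top0.png')[180:330,230:480]
cv2.imwrite('pics/sc.png',cv2.resize(a,None,fx=2.1,fy=2.1,interpolation=3)); cv2.imwrite('pics/tc.png',cv2.resize(b,None,fx=3.2,fy=3.2,interpolation=3))
from h import *
c=cam('top');s=cam('side')
print('pull', two(c,(337,287),s,(377,207)))
for n,p in dict(ye=(358,275),re=(408,284),pink=(328,258),pur1=(363,241),pur2=(402,251)).items(): print(n,onz(c,*p,.1))
for p in [(261,202),(308,219),(288,273),(237,256)]: print(onz(c,*p,.03))
```

```text
pull (array([ 0.3883053 , -0.10234364,  0.08612015]), np.float64(0.005901344355060638))
ye [ 0.44924532 -0.16000854  0.1       ]
re [ 0.47541904 -0.34165292  0.1       ]
pink [ 0.47410153 -0.03724954  0.1       ]
pur1 [ 0.5753614  -0.13897741  0.1       ]
pur2 [ 0.58520319 -0.28583829  0.1       ]
[0.61359232 0.2799704  0.03      ]
[0.6072417  0.08636691 0.03      ]
[0.38540602 0.08981528 0.03      ]
[0.38514527 0.29361732 0.03      ]
```

View pics/sc.png

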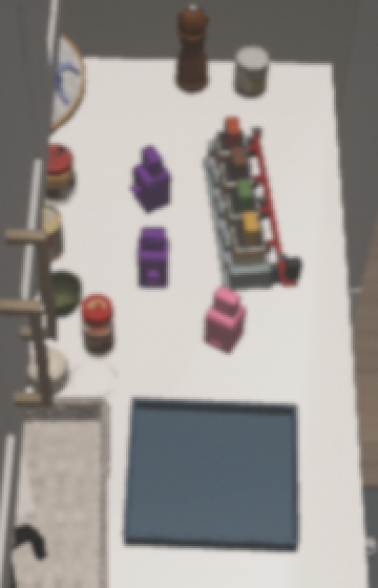

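View pics/tc.png

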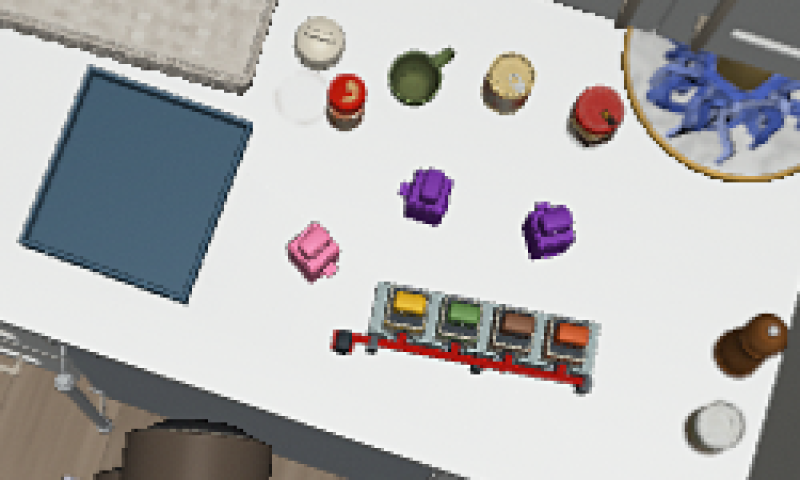

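Run:
```python
from h import *
c=cam('top'); im=c['img']; hsv=cv2.cvtColor(im,cv2.COLOR_BGR2HSV)
sub=np.zeros(im.shape[:2],np.uint8); sub[262:300,345:420]=1
for n,lo,hi in [('ye',(20,150,120),(30,255,255)),('gr',(45,80,60),(75,255,255)),('br',(3,60,50),(14,175,140)),('re',(4,176,150),(15,255,255))]:
    m=cv2.inRange(hsv,lo,hi)*sub; ys,xs=np.nonzero(m); 
    if len(xs): print(n,len(xs),xs.mean(),ys.mean(),onz(c,xs.mean(),ys.mean(),.122).round(4), np.std(xs),np.std(ys))
print(hsv[270:292:2,388:394].tolist()[::2])
```

```text
ye 53 357.75471698113205 274.1132075471698 [ 0.4481 -0.1579  0.122 ] 2.711997525861275 1.678503121983715
gr 60 374.48333333333335 277.55 [ 0.4553 -0.2185  0.122 ] 2.7597805870918233 2.2688102609076854
br 86 396.3488372093023 284.0813953488372 [ 0.4577 -0.2999  0.122 ] 7.67776530269496 4.430903934967288
re 41 408.8536585365854 283.7560975609756 [ 0.473  -0.3421  0.122 ] 2.374262150953748 1.6788568672539534
[[[60, 1, 235], [60, 1, 235], [75, 2, 236], [60, 1, 235], [60, 1, 236], [60, 1, 235]], [[45, 2, 242], [45, 2, 240], [45, 2, 238], [60, 1, 237], [45, 2, 237], [60, 1, 236]], [[11, 148, 105], [12, 137, 119], [11, 143, 109], [10, 146, 115], [9, 107, 79], [11, 112, 64]], [[11, 120, 130], [10, 111, 138], [11, 110, 151], [11, 104, 159], [11, 107, 157], [11, 108, 156]], [[103, 48, 74], [101, 47, 76], [104, 43, 78], [103, 45, 79], [105, 45, 80], [101, 45, 79]], [[179, 148, 105], [168, 60, 64], [102, 79, 81], [23, 30, 101], [18, 40, 77], [22, 48, 79]]]
```

```bash
cat >> h.py <<'E'
def st():
    s=ctrl.read_state(); q=s['orientation']; return s,np.array(s['position']),R.from_quat([q[1],q[2],q[3],q[0]])
def target(yaw):  # tool x down, y along yaw (jaw axis), z = x cross y
    X=np.array([0,0,-1.]);Y=np.array([np.cos(yaw),np.sin(yaw),0]);return R.from_matrix(np.c_[X,Y,np.cross(X,Y)])
def plan(p,yaw=None):
    s,p0,r0=st(); d=np.asarray(p)-p0
    print('pos',p0.round(4),'tooldelta mm',(r0.inv().apply(d)*1000).round(1),end=' ')
    if yaw is not None:
        rt=target(yaw); print('rotvec deg',np.degrees((r0.inv()*rt).as_rotvec()).round(2),'delta in target axes',(rt.inv().apply(d)*1000).round(1),end=' ')
    print('F',np.round(s['contact_force'],1),'gap',round(s['finger_gap'],4),'t',s['t'],'q',np.round(s['qpos'],2))
E
python3 - <<'E'
from h import *
s,p,r=st(); print(r.as_matrix().round(3))
th=0.134
for y in (th,th+np.pi): plan([.40,-.2,.30],y)
E
```

```text
[[-0.     0.232 -0.973]
 [ 0.001 -0.973 -0.232]
 [-1.    -0.001  0.   ]]
pos [ 0.1216 -0.5106  0.231 ] tooldelta mm [ -68.8 -237.7 -342.8] rotvec deg [-8.428e+01 -2.000e-02  2.000e-02] delta in target axes [ -69.   317.4 -270.6] F [ 0.6 -0.1 -0.7] gap 0.0854 t 0.3 q [-1.34  0.13 -0.04  1.41 -0.    1.57]
pos [ 0.1216 -0.5106  0.231 ] tooldelta mm [ -68.8 -237.7 -342.8] rotvec deg [9.572e+01 3.000e-02 2.000e-02] delta in target axes [ -69.  -317.4  270.6] F [ 0.6 -0.1 -0.7] gap 0.0854 t 0.3 q [-1.34  0.13 -0.04  1.41 -0.    1.57]
```

jog_arm(motion="0 -6 -20 -28 0 0 0;0 -6 -20 -28 0 0 0;0 -6 -20 -28 0 0 0;0 -6 -20 -28 0 0 0;0 -6 -20 -28 0 0 0;0 -6 -20 -28 0 0 0;0 -6 -20 -28 0 0 0;0 -6 -20 -28 0 0 0")

```text
t: 0.97
position: [0.3031, -0.3017, 0.2797]
orientation: [0.082, 0.702, 0.082, -0.702]
contact_force: [-0.2, 0.0, 0.4]
finger_gap: 0.0858
```

jog_arm(motion="0 -3 -11 -17 0 0 0;0 -3 -11 -17 0 0 0;0 -3 -11 -17 0 0 0;0 -3 -11 -17 0 0 0;0 -3 -11 -17 0 0 0;0 -3 -11 -17 0 0 0;0 -3 -11 -17 0 0 0;0 0 0 0 -7 0 0")

```text
t: 1.63
position: [0.4023, -0.1989, 0.3006]
orientation: [0.126, 0.696, 0.126, -0.695]
contact_force: [-1.1, -0.4, -0.1]
finger_gap: 0.0853
```

jog_arm(motion="0 0 0 0 -7 0 0;0 0 0 0 -7 0 0;0 0 0 0 -7 0 0;0 0 0 0 -7 0 0;0 0 0 0 -7 0 0;0 0 0 0 -7 0 0;0 0 0 0 -7 0 0;0 0 0 0 -7 0 0")

```text
t: 2.3
position: [0.4003, -0.2007, 0.3003]
orientation: [-0.439, -0.554, -0.439, 0.554]
contact_force: [0.5, 0.5, -0.8]
finger_gap: 0.0854
```

jog_arm(motion="0 0 0 0 -7 0 0;0 0 0 0 -7 0 0;0 0 0 0 -7 0 0;0 0 0 0 0 0 0;0 0 0 0 0 0 0;0 0 0 0 0 0 0;0 0 0 0 0 0 0;0 0 0 0 0 0 0")

```text
t: 2.97
position: [0.4004, -0.2007, 0.3003]
orientation: [0.531, 0.467, 0.531, -0.467]
contact_force: [0.2, -0.0, 0.4]
finger_gap: 0.0853
```

Run:
```python
from h import *
plan([.41,-.13,.30],.134)
c=cam('wrist'); cv2.imwrite('pics/w1.png',c['img'])
```

```text
pos [ 0.4004 -0.2007  0.3003] tooldelta mm [  0.3  18.5 -68.9] rotvec deg [-0.36 -0.   -0.  ] delta in target axes [  0.3  19.  -68.8] F [ 0.2 -0.   0.4] gap 0.0853 t 2.9667 q [-0.46 -0.01 -0.03  1.55  0.    0.98]
```

View pics/w1.png

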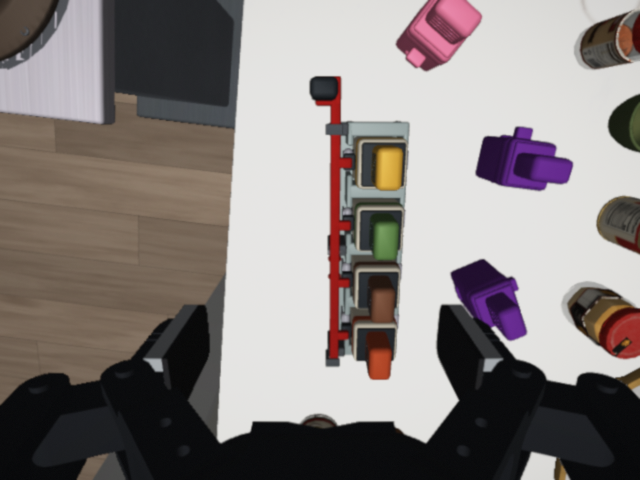

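Run:
```python
from h import *
c=cam('wrist'); im=c['img']; 
cv2.imwrite('pics/w1c.png',cv2.resize(im[60:390,290:430],None,fx=1.8,fy=1.8,interpolation=3).transpose(1,0,2)[::-1].copy())
cv2.imwrite('pics/w1d.png',cv2.resize(im[60:260,290:430],None,fx=3,fy=3,interpolation=3))
cv2.imwrite('pics/w1e.png',cv2.resize(im[200:390,290:430],None,fx=3,fy=3,interpolation=3))
hsv=cv2.cvtColor(im,cv2.COLOR_BGR2HSV)
m=cv2.inRange(hsv,(174,150,80),(179,255,255))|cv2.inRange(hsv,(0,200,80),(3,255,255)); m[:,:320]=0;m[:110]=0;m[365:]=0
P=[]
for v in range(115,355):
    xs=np.nonzero(m[v,320:346])[0]
    if len(xs)>4: P.append(onz(c,320+xs[0],v,.067))   # left edge
P=np.array(P); f=np.polyfit(P[:,1],P[:,0],1); print('slope dx/dy',f, 'yaw',-np.arctan(f[0]), np.std(P[:,0]-np.polyval(f,P[:,1])))
```

```text
slope dx/dy [-0.12833773  0.38493556] yaw 0.12764001713980874 0.0006291078868967259
```

View pics/w1d.png

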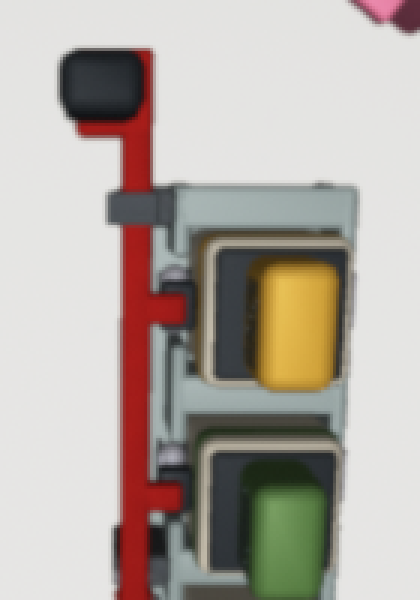

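View pics/w1e.png

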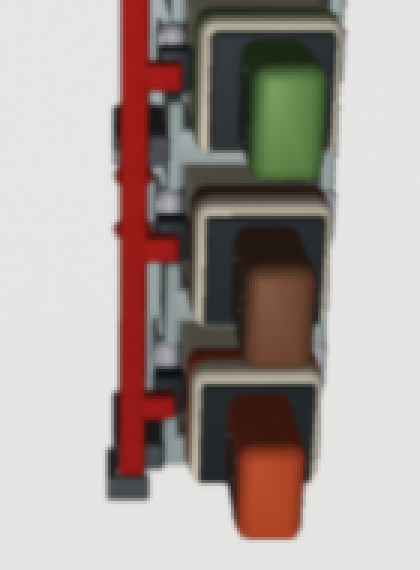

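Run:
```python
from h import *
c=cam('wrist')
F=[onz(c,*p,.122) for p in [(389.5,168.3),(386.2,241),(382.7,305.5),(379.5,364)]]
pl=onz(c,324.3,87.5,.105); print(np.round(F,4),pl.round(4))
A=[(0,68),(0,6),(0,-56),(0,-118),(-54,133)]; B=np.array([f[:2] for f in F]+[pl[:2]])
A=np.array(A)/1000; a0=A.mean(0);b0=B.mean(0)
H=(A-a0).T@(B-b0); th=np.arctan2(H[0,1]-H[1,0],H[0,0]+H[1,1]); Rm=np.array([[np.cos(th),-np.sin(th)],[np.sin(th),np.cos(th)]])
o=b0-Rm@a0; print('yaw',th,'orig',o.round(4)); print(((B-(A@Rm.T+o))*1000).round(1)); print((A@Rm.T+o).round(4))
pb=(Rm@A[4]+o)
plan([*pb,.16],th)
```

```text
[[ 0.4509 -0.1565  0.122 ]
 [ 0.4589 -0.2178  0.122 ]
 [ 0.4665 -0.2783  0.122 ]
 [ 0.4742 -0.3393  0.122 ]] [ 0.3901 -0.1005  0.105 ]
yaw 0.1273657930523522 orig [ 0.4597 -0.2236]
[[-0.2 -0.3]
 [ 0.  -0.1]
 [-0.3  0.9]
 [-0.5  1.4]
 [ 0.9 -2. ]]
[[ 0.451  -0.1562]
 [ 0.4589 -0.2177]
 [ 0.4668 -0.2792]
 [ 0.4747 -0.3407]
 [ 0.3892 -0.0986]]
pos [ 0.4004 -0.2007  0.3003] tooldelta mm [ 140.3    2.  -102.7] rotvec deg [ 0.06  0.   -0.  ] delta in target axes [ 140.3    1.9 -102.7] F [0.3 0.1 0.4] gap 0.0854 t 3.1167 q [-0.46 -0.01 -0.03  1.55 -0.    0.98]
```

jog_arm(motion="80 0 0 -26 0 0 0;80 0 0 -26 0 0 0;80 20 0 -26 0 0 0;80 40 1 -25 0 0 0;80 40 1 0 0 0 0;80 40 0 0 0 0 0;80 0 0 0 0 0 0;80 0 0 0 0 0 0")

```text
t: 3.78
position: [0.3876, -0.1006, 0.1638]
orientation: [0.53, 0.466, 0.533, -0.467]
contact_force: [1.9, 0.5, 1.0]
finger_gap: 0.0585
```

Run:
```python
from h import *
plan([.3895,-.0990,.075],.1275)
c=cam('wrist'); cv2.imwrite('pics/w2.png',c['img'])
```

```text
pos [ 0.3876 -0.1006  0.1638] tooldelta mm [88.8  2.5 -1.2] rotvec deg [ 0.09 -0.1   0.25] delta in target axes [88.8  2.1 -1.4] F [1.9 0.5 1. ] gap 0.0585 t 3.7833 q [-0.25 -0.1  -0.41  1.26  0.    1.19]
```

View pics/w2.png

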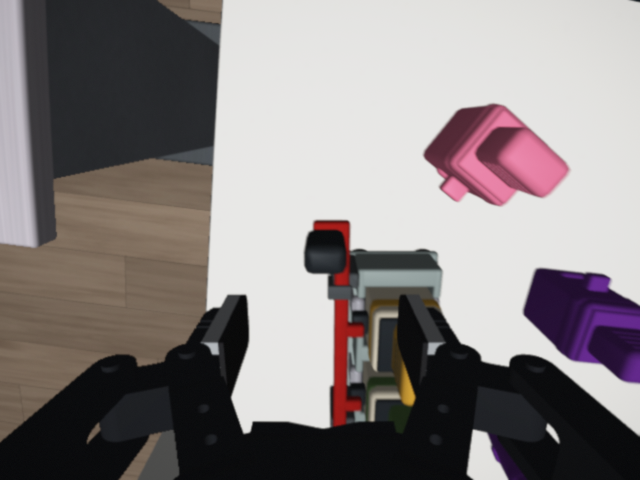

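Run:
```python
from h import *
c=cam('wrist'); print(proj(c,[.3892,-.0986,.105]), onz(c,326,253,.105)); cv2.imwrite('pics/w2c.png',cv2.resize(c['img'][200:420,280:460],None,fx=2.7,fy=2.7,interpolation=3))
```

```text
(np.float64(319.8394119305398), np.float64(255.71472636693187)) [ 0.39235522 -0.09660034  0.105     ]
```

View pics/w2c.png

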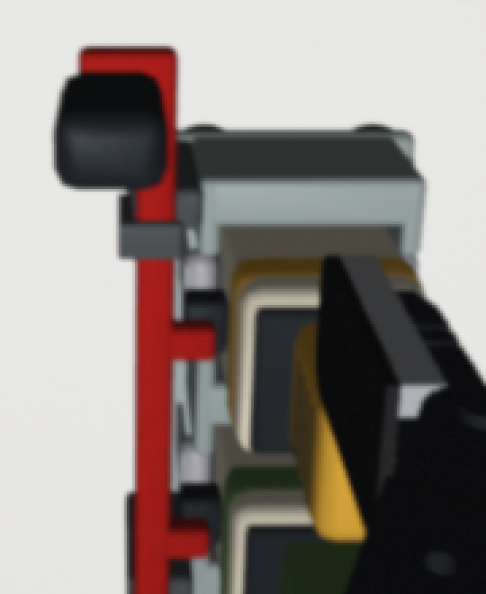

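jog_arm(motion="80 20 1 -1 0 0 0;80 20 1 -1 0 0 0;80 20 0 0 0 0 0;80 15 0 0 0 0 0;80 8 0 0 0 0 0;80 3 0 0 0 0 0;80 0 0 0 0 0 0;80 0 0 0 0 0 0")

```text
t: 4.55
position: [0.3924, -0.0994, 0.0807]
orientation: [0.532, 0.467, 0.53, -0.466]
contact_force: [0.1, -0.4, -0.5]
finger_gap: 0.0582
```

Run:
```python
from h import *
plan([.390,-.0980,.075],.1275)
c=cam('wrist'); cv2.imwrite('pics/w3.png',c['img'])
```

```text
pos [ 0.3924 -0.0994  0.0807] tooldelta mm [ 5.7 -2.3 -1.7] rotvec deg [ 0.07  0.05 -0.14] delta in target axes [ 5.7 -2.2 -1.7] F [ 0.1 -0.4 -0.5] gap 0.0582 t 4.55 q [-0.25 -0.06 -0.56  1.06  0.    1.19]
```

View pics/w3.png

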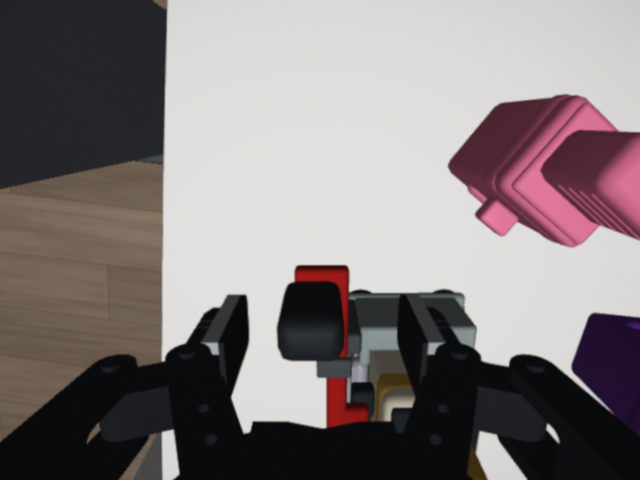

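jog_arm(motion="80 5 -2 -1 0 0 0;120 0 0 0 0 0 0;150 0 0 0 0 0 0;180 0 0 0 0 0 0;220 0 0 0 0 0 0;255 0 0 0 0 0 0;255 0 0 0 0 0 0;255 0 0 0 0 0 0")

```text
t: 5.27
position: [0.3878, -0.0982, 0.0743]
orientation: [0.531, 0.466, 0.532, -0.467]
contact_force: [-5.7, -1.6, 6.0]
finger_gap: 0.0235
```

Run:
```python
from h import *
plan([.390,-.0980,.075],.1275)
c=cam('wrist'); cv2.imwrite('pics/w4.png',c['img'][240:,200:460])
```

```text
pos [ 0.3878 -0.0982  0.0743] tooldelta mm [-0.7  2.2  0. ] rotvec deg [0.09 0.01 0.11] delta in target axes [-0.7  2.2  0. ] F [-5.7 -1.6  6. ] gap 0.0235 t 5.2667 q [-0.25 -0.06 -0.58  1.05 -0.    1.19]
```

View pics/w4.png

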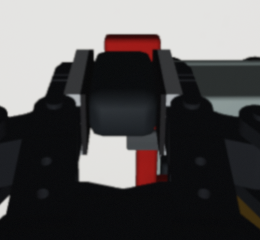

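jog_arm(motion="255 0 0 -4 0 0 0;255 0 0 -4 0 0 0;255 0 0 -4 0 0 0;255 0 0 -4 0 0 0;255 0 0 -4 0 0 0;255 0 0 -4 0 0 0;255 0 0 -4 0 0 0;255 0 0 -4 0 0 0")

```text
t: 5.98
position: [0.3839, -0.0672, 0.0743]
orientation: [0.531, 0.466, 0.531, -0.468]
contact_force: [-0.4, -23.0, -1.7]
finger_gap: 0.0227
```

Run:
```python
from h import *
plan([.3878-.031*.1272,-.0982+.031*.992,.075],.1275)
```

```text
pos [ 0.3839 -0.0672  0.0743] tooldelta mm [-0.7 -0.   0.2] rotvec deg [0.06 0.14 0.11] delta in target axes [-0.7 -0.   0.2] F [ -0.4 -23.   -1.7] gap 0.0227 t 5.9833 q [-0.17 -0.08 -0.6   1.05 -0.    1.27]
```

jog_arm(motion="255 0 0 1 0 0 0;160 0 0 0 0 0 0;120 0 0 0 0 0 0;80 0 0 0 0 0 0;80 0 0 0 0 0 0;80 -30 0 0 0 0 0;80 -40 0 0 0 0 0;80 -40 0 0 0 0 0")

```text
t: 6.65
position: [0.3839, -0.0673, 0.1845]
orientation: [0.53, 0.466, 0.532, -0.467]
contact_force: [1.2, -0.9, 0.4]
finger_gap: 0.0588
```

jog_arm(motion="80 -15 0 30 0 0 0;80 0 0 40 0 0 0;80 0 0 10 0 0 0;80 0 0 0 0 0 0;80 0 0 0 0 0 0;80 0 0 0 0 0 0;80 0 0 0 0 0 0;80 0 0 0 0 0 0")

```text
t: 7.32
position: [0.395, -0.1459, 0.1987]
orientation: [0.531, 0.466, 0.532, -0.466]
contact_force: [0.1, -0.4, 0.5]
finger_gap: 0.0585
```

Run:
```python
from h import *
plan([.451,-.1562,.16],.1275)
c=cam('wrist'); cv2.imwrite('pics/w5.png',c['img'])
for d in (0,.031): print(proj(c,[.3892-d*.127,-.0986+d*.992,.105]))
print(proj(c,[.451,-.1562,.122]))
```

```text
pos [ 0.395  -0.1459  0.1987] tooldelta mm [38.7 54.1 17.6] rotvec deg [ 0.17 -0.02  0.02] delta in target axes [38.7 54.2 17.4] F [ 0.1 -0.4  0.5] gap 0.0585 t 7.3167 q [-0.35 -0.07 -0.31  1.33  0.    1.09]
(np.float64(321.13480631436056), np.float64(167.05939590554667))
(np.float64(321.27568231797204), np.float64(112.9084462041804))
(np.float64(410.07671235578823), np.float64(279.22880430285585))
```

View pics/w5.png

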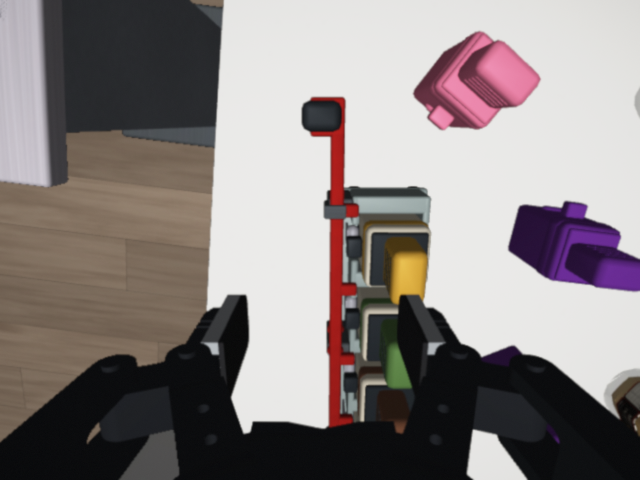

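jog_arm(motion="80 0 27 9 0 0 0;80 10 26 9 0 0 0;80 28 0 0 0 0 0;80 0 0 0 0 0 0;80 0 0 0 0 0 0;80 0 0 0 0 0 0;80 0 0 0 0 0 0;80 0 0 0 0 0 0")

```text
t: 8.03
position: [0.4505, -0.1579, 0.1625]
orientation: [0.532, 0.467, 0.53, -0.466]
contact_force: [-0.4, 0.4, -0.2]
finger_gap: 0.0586
```

Run:
```python
from h import *
plan([.451,-.1562,.088],.1275)
c=cam('wrist'); cv2.imwrite('pics/w6.png',c['img'])
print(proj(c,[.451,-.1562,.122]))
```

```text
pos [ 0.4505 -0.1579  0.1625] tooldelta mm [74.5  0.6 -1.7] rotvec deg [ 0.09  0.06 -0.12] delta in target axes [74.5  0.7 -1.6] F [-0.4  0.4 -0.2] gap 0.0586 t 8.0333 q [-0.34  0.04 -0.28  1.24 -0.    1.1 ]
(np.float64(321.3279048623732), np.float64(271.5389895345354))
```

View pics/w6.png

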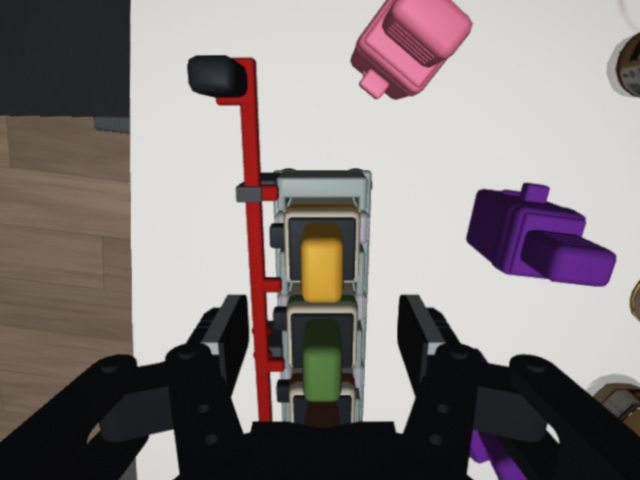

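jog_arm(motion="80 25 0 -1 0 0 0;80 25 0 0 0 0 0;80 15 0 0 0 0 0;80 7 0 0 0 0 0;80 2 0 0 0 0 0;80 0 0 0 0 0 0;80 0 0 0 0 0 0;80 0 0 0 0 0 0")

```text
t: 8.75
position: [0.4509, -0.1572, 0.0883]
orientation: [0.532, 0.467, 0.53, -0.466]
contact_force: [0.1, 0.2, -0.0]
finger_gap: 0.0589
```

jog_arm(motion="120 0 0 0 0 0 0;150 0 0 0 0 0 0;180 0 0 0 0 0 0;220 0 0 0 0 0 0;255 0 0 0 0 0 0;255 0 0 0 0 0 0;255 0 0 0 0 0 0;255 0 0 0 0 0 0")

```text
t: 9.42
position: [0.4503, -0.157, 0.0874]
orientation: [0.531, 0.467, 0.531, -0.467]
contact_force: [-1.0, 0.4, 5.6]
finger_gap: 0.0214
```

jog_arm(motion="255 -2 0 0 0 0 0;255 -2 0 0 0 0 0;255 -2 0 0 0 0 0;255 -3 0 0 0 0 0;255 -3 0 0 0 0 0;255 -3 0 0 0 0 0;255 -5 0 0 0 0 0;255 -5 0 0 0 0 0")

```text
t: 10.08
position: [0.4501, -0.157, 0.113]
orientation: [0.531, 0.467, 0.531, -0.467]
contact_force: [-0.1, 0.0, -0.8]
finger_gap: 0.0214
```

jog_arm(motion="255 -10 0 0 0 0 0;255 -15 0 0 0 0 0;255 -20 0 0 0 0 0;255 -20 0 0 0 0 0;255 -20 0 0 0 0 0;255 -20 0 0 0 0 0;255 -10 0 0 0 0 0;255 0 0 0 0 0 0")

```text
t: 10.75
position: [0.4512, -0.1573, 0.23]
orientation: [0.533, 0.467, 0.53, -0.466]
contact_force: [0.2, -0.6, -2.4]
finger_gap: 0.0213
```

Run:
```python
from h import *
plan([.451,-.1562,.088],.1275)
c=cam('wrist'); cv2.imwrite('pics/w7.png',c['img'])
c=cam('top'); cv2.imwrite('pics/t7.png',cv2.resize(c['img'][180:330,220:470],None,fx=3.2,fy=3.2))
```

```text
pos [ 0.4512 -0.1573  0.23  ] tooldelta mm [142.   -0.6  -1.4] rotvec deg [ 0.09  0.13 -0.25] delta in target axes [142.   -0.   -1.1] F [ 0.2 -0.6 -2.4] gap 0.0213 t 10.75 q [-0.34  0.03 -0.14  1.39 -0.    1.11]
```

View pics/w7.png

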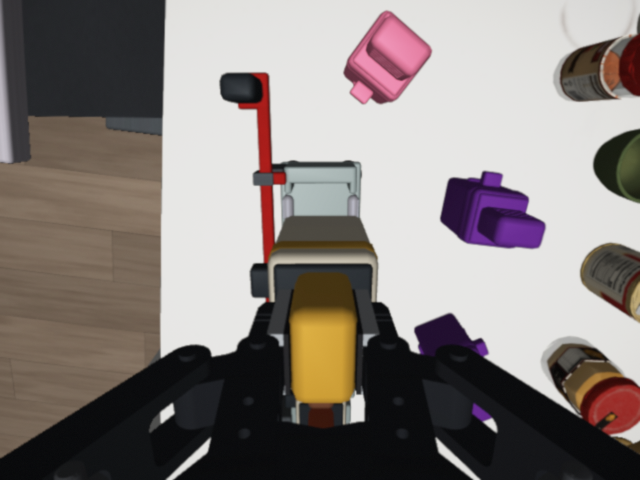

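View pics/t7.png

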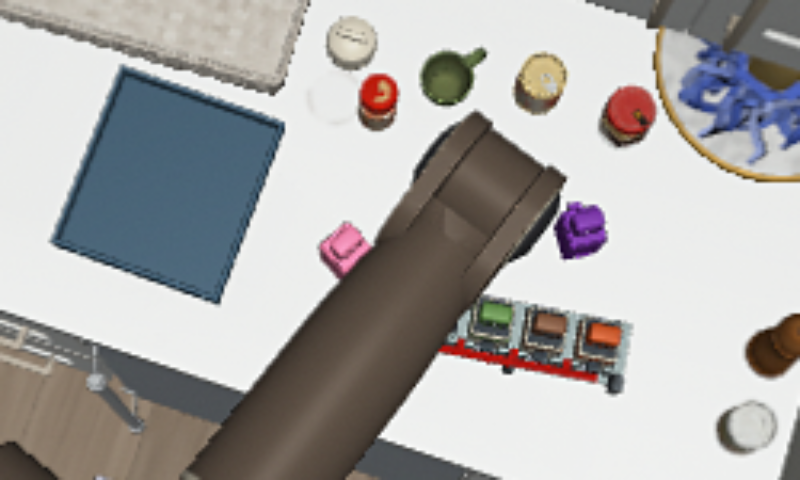

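```bash
cat >> h.py <<'E'
def tray(verbose=1):
    c=cam('top'); hsv=cv2.cvtColor(c['img'],cv2.COLOR_BGR2HSV)
    m=cv2.inRange(hsv,(95,80,30),(112,255,140)); m[:190]=0; m[:,:200]=0; m[300:]=0; m[:,345:]=0
    m=cv2.morphologyEx(m,cv2.MORPH_CLOSE,np.ones((5,5)))
    k=max(cv2.findContours(m,0,2)[0],key=cv2.contourArea); k=cv2.convexHull(k)[:,0,:]
    P=np.array([onz(c,u,v,.03)[:2] for u,v in k]).astype(np.float32)
    r=cv2.minAreaRect(P*1000); print('tray',r); return r
E
python3 - <<'E'
from h import *
tray()
plan([.5,-.1,.21],.1275)
E
```

```text
tray ((497.66253662109375, 191.76165771484375), (208.89959716796875, 231.34751892089844), 88.77509307861328)
pos [ 0.4497 -0.1567  0.2261] tooldelta mm [ 16.1  57.2 -49.8] rotvec deg [ 0.09 -0.03  0.06] delta in target axes [ 16.1  57.1 -49.9] F [-0.5 -0.1 -2.6] gap 0.021 t 10.9 q [-0.34  0.03 -0.15  1.39 -0.    1.11]
```

jog_arm(motion="255 0 12 -20 0 0 0;255 0 12 -32 0 0 0;255 0 12 -32 0 0 0;255 0 12 -32 0 0 0;255 0 12 -32 0 0 0;255 0 12 -32 0 0 0;255 0 12 -32 0 0 0;255 0 12 -32 0 0 0")

```text
t: 11.57
position: [0.5132, 0.0991, 0.2254]
orientation: [0.531, 0.466, 0.532, -0.467]
contact_force: [1.5, -0.7, -0.7]
finger_gap: 0.0214
```

jog_arm(motion="255 0 12 -32 0 0 0;255 0 12 -32 0 0 0;255 0 12 -32 0 0 0;255 0 12 -32 0 0 0;255 0 5 -12 0 0 0;255 0 0 0 0 0 0;255 0 0 0 0 0 0;255 0 0 0 0 0 0")

```text
t: 12.23
position: [0.5479, 0.2421, 0.2261]
orientation: [0.531, 0.466, 0.531, -0.468]
contact_force: [-0.4, -0.1, -2.5]
finger_gap: 0.0212
```

Run:
```python
from h import *
plan([.548,.242,.09],.1275)
for n in ('wrist','side'):
    c=cam(n); cv2.imwrite(f'pics/{n}8.png',c['img'])
```

```text
pos [0.5479 0.2421 0.2261] tooldelta mm [136.1   0.3   0. ] rotvec deg [0.06 0.06 0.1 ] delta in target axes [1.361e+02 1.000e-01 2.000e-01] F [-0.4 -0.1 -2.5] gap 0.0212 t 12.2333 q [ 0.42  0.27  0.13  1.43 -0.    1.86]
```

View pics/wrist8.png

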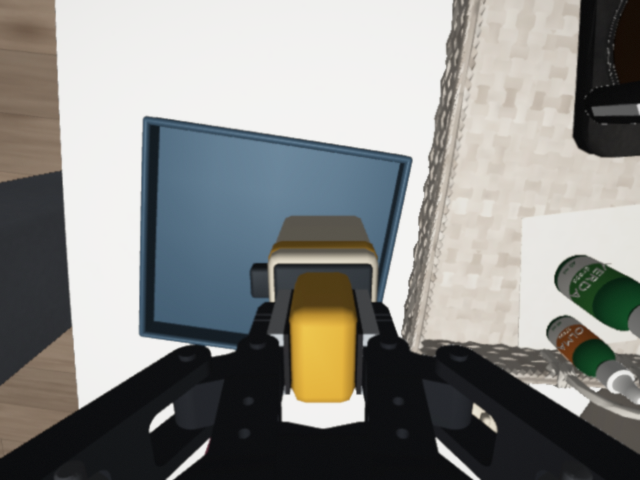

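View pics/side8.png

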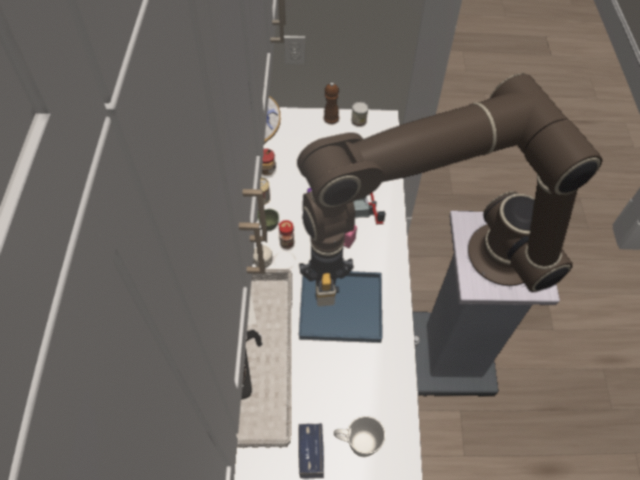

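Run:
```python
from h import *
c=cam('wrist')
for p in [(147,119),(409,158),(141,335)]: print(onz(c,*p,.032).round(4))
for p in [(.548,.242)]: print(proj(c,[*p,.005]))
```

```text
[0.3944 0.2993 0.032 ]
[0.6166 0.2952 0.032 ]
[0.3884 0.0939 0.032 ]
(np.float64(321.21820702408326), np.float64(202.47826758285214))
```

jog_arm(motion="255 25 0 0 0 0 0;255 35 0 0 0 0 0;255 35 0 0 0 0 0;255 25 0 0 0 0 0;255 12 0 0 0 0 0;255 6 0 0 0 0 0;255 0 0 0 0 0 0;255 0 0 0 0 0 0")

```text
t: 13.05
position: [0.5488, 0.2427, 0.09]
orientation: [0.531, 0.467, 0.531, -0.467]
contact_force: [-0.8, 0.1, -1.3]
finger_gap: 0.0212
```

jog_arm(motion="255 1 0 0 0 0 0;255 1 0 0 0 0 0;255 1 0 0 0 0 0;255 1 0 0 0 0 0;255 0 0 0 0 0 0;255 0 0 0 0 0 0;255 0 0 0 0 0 0;255 0 0 0 0 0 0")

```text
t: 13.72
position: [0.5484, 0.2432, 0.085]
orientation: [0.531, 0.467, 0.531, -0.467]
contact_force: [0.1, 0.5, -2.6]
finger_gap: 0.0212
```

jog_arm(motion="255 1 0 0 0 0 0;255 0 0 0 0 0 0;160 0 0 0 0 0 0;120 0 0 0 0 0 0;80 0 0 0 0 0 0;80 0 0 0 0 0 0;80 0 0 0 0 0 0;80 -5 0 0 0 0 0")

```text
t: 14.38
position: [0.5478, 0.2429, 0.0881]
orientation: [0.531, 0.466, 0.531, -0.467]
contact_force: [0.4, 0.8, -0.1]
finger_gap: 0.0583
```

jog_arm(motion="80 -20 0 0 0 0 0;80 -35 0 0 0 0 0;80 -40 0 0 0 0 0;80 -35 0 0 0 0 0;80 0 0 0 0 0 0;80 0 0 0 0 0 0;80 0 0 0 0 0 0;80 0 0 0 0 0 0")

```text
t: 15.05
position: [0.5478, 0.2428, 0.2175]
orientation: [0.531, 0.466, 0.532, -0.468]
contact_force: [0.3, -0.6, -0.7]
finger_gap: 0.0586
```

Run:
```python
from h import *
plan([.4587,-.2185,.22],.1275)
c=cam('wrist'); cv2.imwrite('pics/w9.png',c['img']); tray()
```

```text
pos [0.5478 0.2428 0.2175] tooldelta mm [  -1.8 -147.7  446. ] rotvec deg [0.09 0.04 0.13] delta in target axes [  -2.5 -147.   446.3] F [ 0.3 -0.6 -0.7] gap 0.0586 t 15.05 q [ 0.42  0.27  0.11  1.41 -0.    1.86]
tray ((497.337158203125, 176.95706176757812), (179.1806182861328, 231.25889587402344), 88.73567962646484)
```

View pics/w9.png

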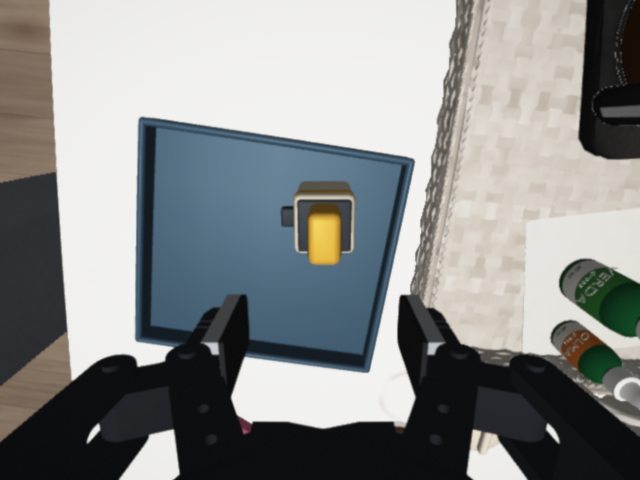

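jog_arm(motion="80 0 -10 30 0 0 0;80 0 -10 31 0 0 0;80 0 -10 31 0 0 0;80 0 -10 31 0 0 0;80 0 -10 31 0 0 0;80 0 -10 31 0 0 0;80 0 -10 31 0 0 0;80 0 -10 31 0 0 0")

```text
t: 15.82
position: [0.4997, -0.0135, 0.218]
orientation: [0.531, 0.466, 0.532, -0.467]
contact_force: [-0.2, -0.1, 0.7]
finger_gap: 0.0588
```

jog_arm(motion="80 0 -12 33 0 0 0;80 0 -12 33 0 0 0;80 0 -12 33 0 0 0;80 0 -12 33 0 0 0;80 10 -12 33 0 0 0;80 20 -8 34 0 0 0;80 20 0 0 0 0 0;80 0 0 0 0 0 0")

```text
t: 16.48
position: [0.4562, -0.2189, 0.1643]
orientation: [0.528, 0.467, 0.533, -0.468]
contact_force: [-0.1, 0.6, -0.3]
finger_gap: 0.0587
```

Run:
```python
from h import *
plan([.4585,-.2185,.088],.1275)
c=cam('wrist'); cv2.imwrite('pics/w10.png',c['img']); tray()
print(proj(c,[.4585,-.2185,.122]))
```

```text
pos [ 0.4562 -0.2189  0.1643] tooldelta mm [76.3  2.8  0.2] rotvec deg [-0.12 -0.24  0.36] delta in target axes [76.3  2.3 -0.1] F [-0.1  0.6 -0.3] gap 0.0587 t 16.4833 q [-0.45  0.1  -0.21  1.26  0.    1.  ]
tray ((497.8721923828125, 191.73802185058594), (208.8947296142578, 231.7975616455078), 88.7879638671875)
(np.float64(325.1781965761103), np.float64(273.5177473898011))
```

View pics/w10.png

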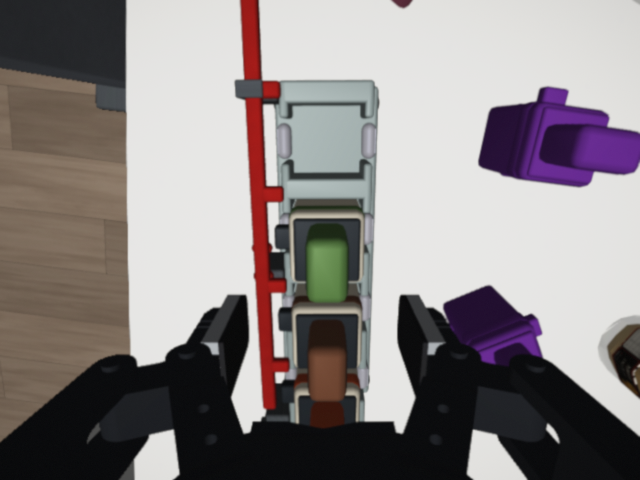

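jog_arm(motion="80 25 2 0 0 0 0;80 25 0 0 0 0 0;80 15 0 0 0 0 0;80 8 0 0 0 0 0;80 3 0 0 0 0 0;80 0 0 0 0 0 0;80 0 0 0 0 0 0;80 0 0 0 0 0 0")

```text
t: 17.25
position: [0.4619, -0.2181, 0.0944]
orientation: [0.532, 0.467, 0.531, -0.466]
contact_force: [0.6, -0.1, 0.5]
finger_gap: 0.0583
```

jog_arm(motion="120 0 0 0 0 0 0;150 0 0 0 0 0 0;180 0 0 0 0 0 0;220 0 0 0 0 0 0;255 0 0 0 0 0 0;255 0 0 0 0 0 0;255 0 0 0 0 0 0;255 0 0 0 0 0 0")

```text
t: 17.92
position: [0.4603, -0.2182, 0.0933]
orientation: [0.531, 0.466, 0.531, -0.467]
contact_force: [-5.2, 0.0, 5.1]
finger_gap: 0.0207
```

jog_arm(motion="255 -2 0 0 0 0 0;255 -2 0 0 0 0 0;255 -2 0 0 0 0 0;255 -3 0 0 0 0 0;255 -3 0 0 0 0 0;255 -3 0 0 0 0 0;255 -5 0 0 0 0 0;255 -5 0 0 0 0 0")

```text
t: 18.58
position: [0.4611, -0.218, 0.119]
orientation: [0.531, 0.467, 0.531, -0.467]
contact_force: [-2.9, 0.8, -2.0]
finger_gap: 0.0215
```

jog_arm(motion="255 -10 0 0 0 0 0;255 -15 0 0 0 0 0;255 -20 0 0 0 0 0;255 -20 0 0 0 0 0;255 -20 0 0 0 0 0;255 -20 0 0 0 0 0;255 -10 0 0 0 0 0;255 0 0 0 0 0 0")

```text
t: 19.25
position: [0.4629, -0.2185, 0.2367]
orientation: [0.534, 0.468, 0.529, -0.466]
contact_force: [0.3, -0.6, -1.7]
finger_gap: 0.0209
```

Run:
```python
from h import *
plan([.548,.142,.226],.1275)
c=cam('wrist'); cv2.imwrite('pics/w11.png',c['img']); tray()
```

```text
pos [ 0.4629 -0.2185  0.2367] tooldelta mm [  10.4  130.8 -346.6] rotvec deg [ 0.1   0.18 -0.36] delta in target axes [  10.7  130.2 -346.8] F [ 0.3 -0.6 -1.7] gap 0.0209 t 19.25 q [-0.44  0.1  -0.06  1.41  0.    1.  ]
tray ((497.66253662109375, 191.76165771484375), (208.89959716796875, 231.34751892089844), 88.77509307861328)
```

View pics/w11.png

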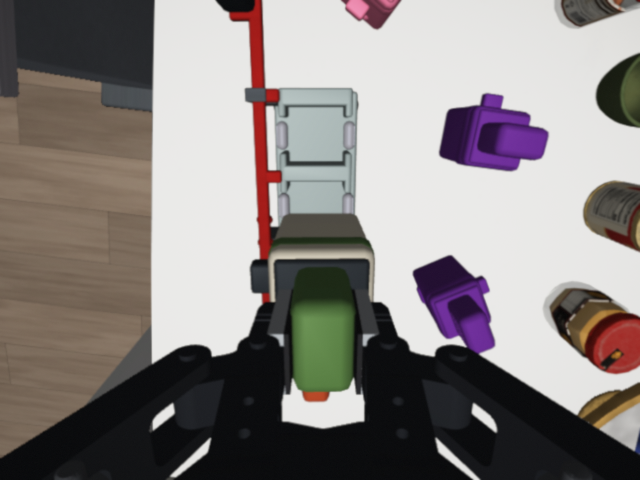

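jog_arm(motion="255 0 10 -20 0 0 0;255 0 12 -32 0 0 0;255 0 12 -32 0 0 0;255 0 12 -32 0 0 0;255 0 12 -32 0 0 0;255 0 12 -32 0 0 0;255 0 12 -32 0 0 0;255 0 12 -32 0 0 0")

```text
t: 20.02
position: [0.5224, 0.0379, 0.2314]
orientation: [0.531, 0.466, 0.532, -0.467]
contact_force: [0.7, -1.0, -1.5]
finger_gap: 0.0208
```

jog_arm(motion="255 0 12 -32 0 0 0;255 0 12 -32 0 0 0;255 0 10 -30 0 0 0;255 0 2 -8 0 0 0;255 0 0 0 0 0 0;255 0 0 0 0 0 0;255 0 0 0 0 0 0;255 0 0 0 0 0 0")

```text
t: 20.68
position: [0.5452, 0.1405, 0.2329]
orientation: [0.531, 0.467, 0.531, -0.467]
contact_force: [0.4, 0.5, -0.5]
finger_gap: 0.0209
```

Run:
```python
from h import *
plan([.548,.142,.0913],.1275)
c=cam('wrist'); cv2.imwrite('pics/w12.png',c['img'])
```

```text
pos [0.5452 0.1405 0.2329] tooldelta mm [141.6   3.   -1.2] rotvec deg [-0.01  0.02  0.02] delta in target axes [141.6   3.   -1.1] F [ 0.4  0.5 -0.5] gap 0.0209 t 20.6833 q [ 0.25  0.2   0.05  1.42 -0.    1.7 ]
```

View pics/w12.png

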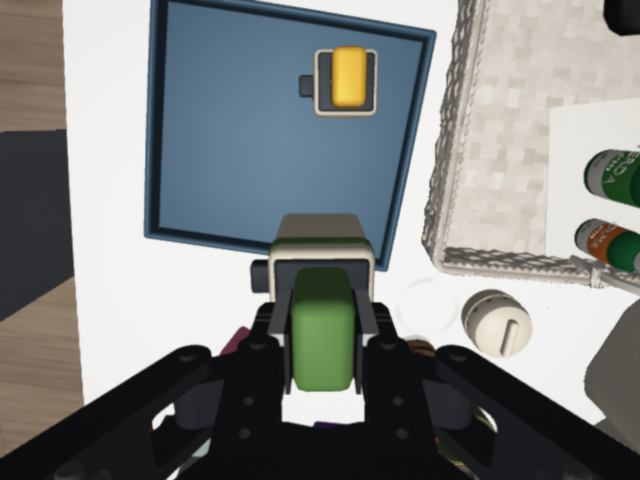

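Run:
```python
from h import *
c=cam('wrist')
for p in [(385,268),(147,236),(434,34),(155,0)]: print(onz(c,*p,.032).round(4))
```

```text
[0.612  0.0906 0.032 ]
[0.3894 0.0936 0.032 ]
[0.617 0.293 0.032]
[0.394  0.2899 0.032 ]
```

jog_arm(motion="255 25 0 -3 0 0 0;255 35 0 0 0 0 0;255 35 0 0 0 0 0;255 25 0 0 0 0 0;255 13 0 0 0 0 0;255 6 0 0 0 0 0;255 0 0 0 0 0 0;255 0 0 0 0 0 0")

```text
t: 21.45
position: [0.5455, 0.1445, 0.0948]
orientation: [0.531, 0.467, 0.531, -0.467]
contact_force: [0.4, 0.2, -0.9]
finger_gap: 0.021
```

jog_arm(motion="255 1 0 0 0 0 0;255 1 0 0 0 0 0;255 1 0 0 0 0 0;255 0 0 0 0 0 0;255 0 0 0 0 0 0;255 0 0 0 0 0 0;255 0 0 0 0 0 0;255 0 0 0 0 0 0")

```text
t: 22.12
position: [0.545, 0.1449, 0.091]
orientation: [0.531, 0.467, 0.531, -0.467]
contact_force: [0.4, -0.2, -1.1]
finger_gap: 0.0208
```

Next contact about 1 mm below; lower 1 mm, release, rise.

jog_arm(motion="255 1 0 0 0 0 0;255 0 0 0 0 0 0;160 0 0 0 0 0 0;120 0 0 0 0 0 0;80 0 0 0 0 0 0;80 0 0 0 0 0 0;80 0 0 0 0 0 0;80 -5 0 0 0 0 0")

```text
t: 22.78
position: [0.5444, 0.1447, 0.0942]
orientation: [0.531, 0.466, 0.532, -0.467]
contact_force: [-0.7, 0.7, 0.6]
finger_gap: 0.0586
```

jog_arm(motion="80 -20 0 0 0 0 0;80 -35 0 0 0 0 0;80 -40 0 0 0 0 0;80 -35 0 0 0 0 0;80 0 0 0 0 0 0;80 0 0 0 0 0 0;80 0 0 0 0 0 0;80 0 0 0 0 0 0")

```text
t: 23.45
position: [0.5444, 0.1447, 0.2236]
orientation: [0.531, 0.466, 0.532, -0.467]
contact_force: [0.3, -0.1, 0.4]
finger_gap: 0.059
```

Run:
```python
from h import *
plan([.4668,-.2795,.22],.1275)
c=cam('wrist'); cv2.imwrite('pics/w13.png',c['img'])
```

```text
pos [0.5444 0.1447 0.2236] tooldelta mm [   4.1 -131.5  410.7] rotvec deg [0.09 0.02 0.13] delta in target axes [   3.6 -130.9  410.9] F [ 0.3 -0.1  0.4] gap 0.059 t 23.45 q [ 0.26  0.2   0.03  1.41 -0.    1.7 ]
```

View pics/w13.png

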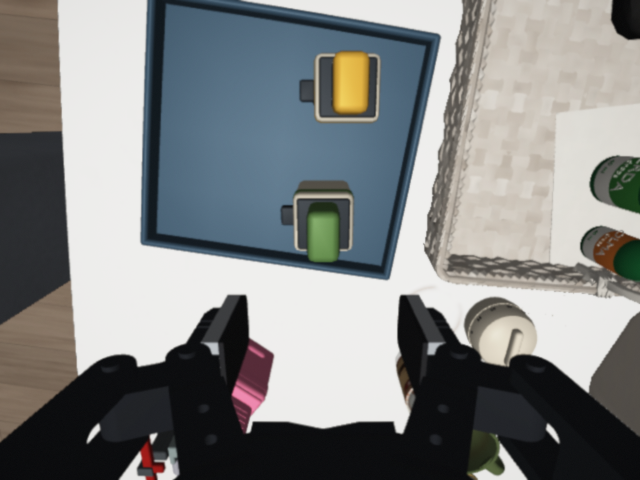

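jog_arm(motion="80 0 -10 30 0 0 0;80 0 -10 31 0 0 0;80 0 -10 31 0 0 0;80 0 -10 31 0 0 0;80 0 -10 31 0 0 0;80 0 -10 31 0 0 0;80 0 -10 31 0 0 0;80 0 -10 31 0 0 0")

```text
t: 24.17
position: [0.4962, -0.1117, 0.2237]
orientation: [0.531, 0.466, 0.532, -0.467]
contact_force: [0.5, 0.2, -0.3]
finger_gap: 0.0587
```

jog_arm(motion="80 0 -10 33 0 0 0;80 0 -10 33 0 0 0;80 0 -10 33 0 0 0;80 10 -10 33 0 0 0;80 25 -9 32 0 0 0;80 25 0 0 0 0 0;80 0 0 0 0 0 0;80 0 0 0 0 0 0")

```text
t: 24.83
position: [0.4683, -0.2786, 0.163]
orientation: [0.529, 0.467, 0.533, -0.467]
contact_force: [0.5, -0.1, 0.3]
finger_gap: 0.0589
```

Run:
```python
from h import *
plan([.4665,-.2798,.088],.1275)
c=cam('wrist'); cv2.imwrite('pics/w14.png',c['img']); tray()
print(proj(c,[.4665,-.2798,.122]))
```

```text
pos [ 0.4683 -0.2786  0.163 ] tooldelta mm [75.  -1.7  1.2] rotvec deg [ 0.04 -0.2   0.23] delta in target axes [75. -2.  1.] F [ 0.5 -0.1  0.3] gap 0.0589 t 24.8333 q [-0.54  0.18 -0.13  1.27  0.    0.91]
tray ((497.8721923828125, 191.73802185058594), (208.8947296142578, 231.7975616455078), 88.7879638671875)
(np.float64(316.43740983188485), np.float64(276.3311870560972))
```

View pics/w14.png

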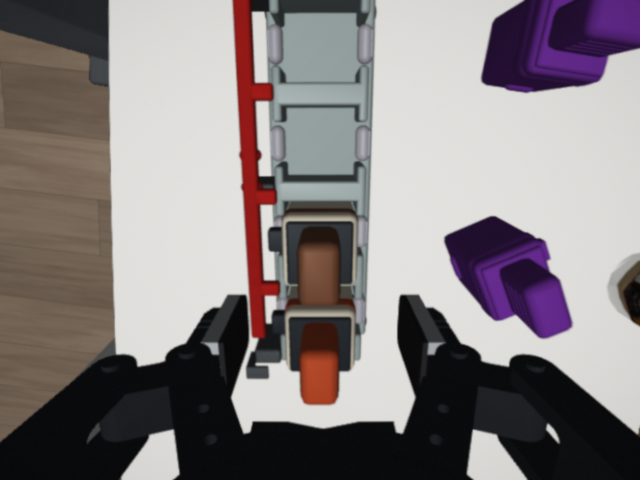

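jog_arm(motion="80 25 -1 1 0 0 0;80 25 0 0 0 0 0;80 15 0 0 0 0 0;80 8 0 0 0 0 0;80 4 0 0 0 0 0;80 0 0 0 0 0 0;80 0 0 0 0 0 0;80 0 0 0 0 0 0")

```text
t: 25.6
position: [0.47, -0.2807, 0.0895]
orientation: [0.532, 0.467, 0.53, -0.466]
contact_force: [-0.5, -0.4, -0.1]
finger_gap: 0.0587
```

jog_arm(motion="120 0 0 0 0 0 0;150 0 0 0 0 0 0;180 0 0 0 0 0 0;220 0 0 0 0 0 0;255 0 0 0 0 0 0;255 0 0 0 0 0 0;255 0 0 0 0 0 0;255 0 0 0 0 0 0")

```text
t: 26.27
position: [0.4684, -0.2807, 0.0883]
orientation: [0.531, 0.466, 0.531, -0.467]
contact_force: [-5.5, -1.3, 6.2]
finger_gap: 0.0213
```

jog_arm(motion="255 -2 0 0 0 0 0;255 -2 0 0 0 0 0;255 -2 0 0 0 0 0;255 -3 0 0 0 0 0;255 -3 0 0 0 0 0;255 -3 0 0 0 0 0;255 -5 0 0 0 0 0;255 -5 0 0 0 0 0")

```text
t: 26.93
position: [0.4692, -0.2805, 0.114]
orientation: [0.531, 0.467, 0.531, -0.467]
contact_force: [-3.1, -0.5, -3.6]
finger_gap: 0.0211
```

jog_arm(motion="255 -10 0 0 0 0 0;255 -15 0 0 0 0 0;255 -20 0 0 0 0 0;255 -20 0 0 0 0 0;255 -20 0 0 0 0 0;255 -20 0 0 0 0 0;255 -10 0 0 0 0 0;255 0 0 0 0 0 0")

```text
t: 27.6
position: [0.471, -0.2811, 0.2318]
orientation: [0.534, 0.467, 0.529, -0.466]
contact_force: [0.1, -0.2, -1.4]
finger_gap: 0.0214
```

Run:
```python
from h import *
plan([.453,.242,.226],.1275)
c=cam('wrist'); cv2.imwrite('pics/w15.png',c['img']); tray()
```

```text
pos [ 0.471  -0.2811  0.2318] tooldelta mm [   4.2   49.6 -521.1] rotvec deg [ 0.11  0.21 -0.35] delta in target axes [   5.8   48.6 -521.1] F [ 0.1 -0.2 -1.4] gap 0.0214 t 27.6 q [-0.54  0.16  0.01  1.41  0.    0.9 ]
tray ((497.66253662109375, 191.76165771484375), (208.89959716796875, 231.34751892089844), 88.77509307861328)
```

View pics/w15.png

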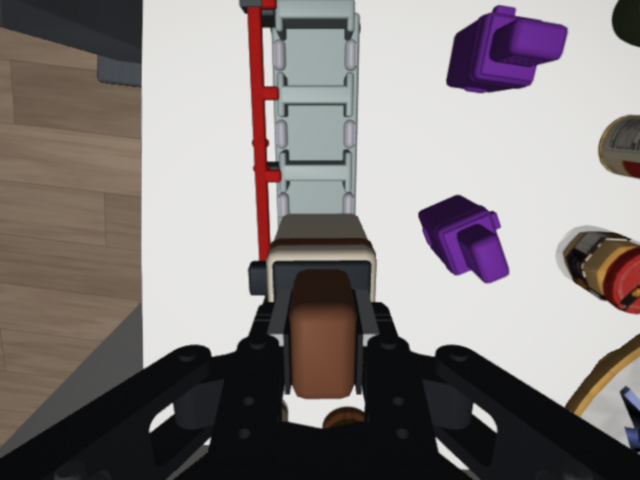

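jog_arm(motion="255 0 2 -20 0 0 0;255 0 3 -32 0 0 0;255 0 3 -32 0 0 0;255 0 3 -32 0 0 0;255 0 3 -32 0 0 0;255 0 3 -32 0 0 0;255 0 3 -32 0 0 0;255 0 3 -32 0 0 0")

```text
t: 28.37
position: [0.4596, -0.0339, 0.2265]
orientation: [0.531, 0.467, 0.532, -0.467]
contact_force: [1.1, 0.5, -1.6]
finger_gap: 0.0214
```

jog_arm(motion="255 0 3 -32 0 0 0;255 0 3 -32 0 0 0;255 0 3 -32 0 0 0;255 0 3 -32 0 0 0;255 0 3 -32 0 0 0;255 0 3 -32 0 0 0;255 0 3 -32 0 0 0;255 0 3 -32 0 0 0")

```text
t: 29.03
position: [0.4505, 0.223, 0.2265]
orientation: [0.531, 0.466, 0.532, -0.467]
contact_force: [1.0, -0.5, -1.6]
finger_gap: 0.0215
```

jog_arm(motion="255 0 3 -14 0 0 0;255 0 0 -5 0 0 0;255 0 0 0 0 0 0;255 0 0 0 0 0 0;255 0 0 0 0 0 0;255 0 0 0 0 0 0;255 0 0 0 0 0 0;255 0 0 0 0 0 0")

```text
t: 29.7
position: [0.4521, 0.2399, 0.2282]
orientation: [0.531, 0.467, 0.531, -0.467]
contact_force: [-0.9, -0.2, -1.7]
finger_gap: 0.0212
```

Run:
```python
from h import *
plan([.453,.242,.0863],.1275)
c=cam('wrist'); cv2.imwrite('pics/w16.png',c['img'])
```

```text
pos [0.4521 0.2399 0.2282] tooldelta mm [141.9   1.1  -1.9] rotvec deg [ 0.01 -0.   -0.02] delta in target axes [141.9   1.2  -2. ] F [-0.9 -0.2 -1.7] gap 0.0212 t 29.7 q [ 0.49  0.1  -0.08  1.39 -0.    1.93]
```

View pics/w16.png

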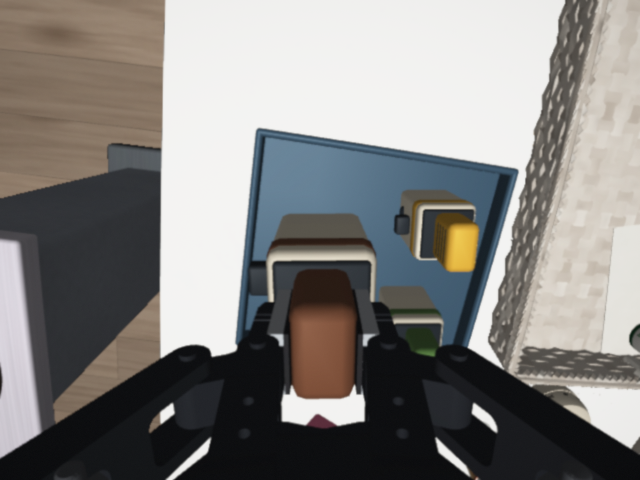

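Run:
```python
from h import *
c=cam('wrist')
for p in [(259,129),(517,171)]: print(onz(c,*p,.032).round(4))
```

```text
[0.3919 0.3009 0.032 ]
[0.6165 0.2951 0.032 ]
```

jog_arm(motion="255 25 0 -1 0 0 0;255 35 0 0 0 0 0;255 35 0 0 0 0 0;255 25 0 0 0 0 0;255 13 0 0 0 0 0;255 6 0 0 0 0 0;255 0 0 0 0 0 0;255 0 0 0 0 0 0")

```text
t: 30.47
position: [0.4522, 0.2418, 0.0897]
orientation: [0.531, 0.467, 0.531, -0.466]
contact_force: [0.6, -0.3, -2.0]
finger_gap: 0.0212
```

jog_arm(motion="255 1 0 0 0 0 0;255 1 0 0 0 0 0;255 1 0 0 0 0 0;255 0 0 0 0 0 0;255 1 0 0 0 0 0;255 0 0 0 0 0 0;255 0 0 0 0 0 0;255 0 0 0 0 0 0")

```text
t: 31.13
position: [0.452, 0.2418, 0.0853]
orientation: [0.531, 0.467, 0.531, -0.466]
contact_force: [0.5, 0.2, -0.1]
finger_gap: 0.021
```

jog_arm(motion="255 0 0 0 0 0 0;255 0 0 0 0 0 0;160 0 0 0 0 0 0;120 0 0 0 0 0 0;80 0 0 0 0 0 0;80 0 0 0 0 0 0;80 0 0 0 0 0 0;80 -5 0 0 0 0 0")

```text
t: 31.8
position: [0.4512, 0.2413, 0.0893]
orientation: [0.531, 0.466, 0.531, -0.467]
contact_force: [-0.1, -0.5, 0.2]
finger_gap: 0.0588
```

jog_arm(motion="80 -20 0 0 0 0 0;80 -35 0 0 0 0 0;80 -40 0 0 0 0 0;80 -35 0 0 0 0 0;80 0 0 0 0 0 0;80 0 0 0 0 0 0;80 0 0 0 0 0 0;80 0 0 0 0 0 0")

```text
t: 32.47
position: [0.4512, 0.2414, 0.2188]
orientation: [0.531, 0.466, 0.531, -0.467]
contact_force: [0.5, -0.7, -0.9]
finger_gap: 0.0586
```

Run:
```python
from h import *
plan([.4747,-.3410,.22],.1275)
c=cam('wrist'); cv2.imwrite('pics/w17.png',c['img'])
```

```text
pos [0.4512 0.2414 0.2188] tooldelta mm [ -0.7 -51.6 580.5] rotvec deg [0.09 0.04 0.12] delta in target axes [ -1.2 -50.7 580.6] F [ 0.5 -0.7 -0.9] gap 0.0586 t 32.4667 q [ 0.49  0.1  -0.09  1.38  0.    1.93]
```

View pics/w17.png

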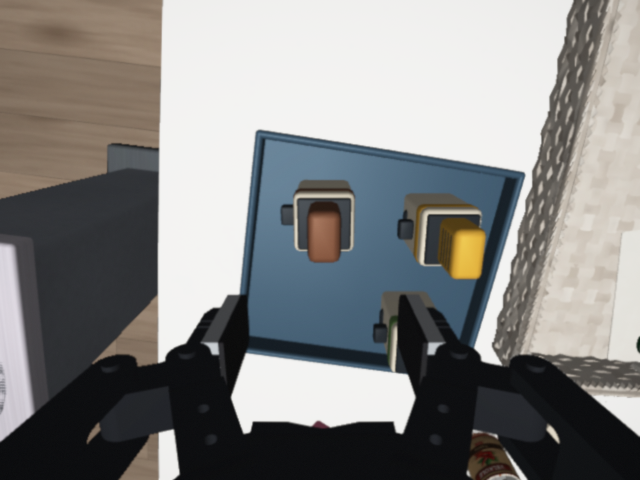

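jog_arm(motion="80 0 -2 25 0 0 0;80 0 -3 33 0 0 0;80 0 -3 33 0 0 0;80 0 -3 33 0 0 0;80 0 -3 33 0 0 0;80 0 -3 33 0 0 0;80 0 -3 33 0 0 0;80 0 -3 33 0 0 0")

```text
t: 33.18
position: [0.461, -0.0167, 0.2188]
orientation: [0.531, 0.466, 0.532, -0.467]
contact_force: [0.2, -0.0, -0.4]
finger_gap: 0.0586
```

jog_arm(motion="80 0 -3 33 0 0 0;80 0 -3 33 0 0 0;80 0 -3 33 0 0 0;80 0 -3 33 0 0 0;80 0 -3 33 0 0 0;80 0 -3 33 0 0 0;80 0 -3 33 0 0 0;80 0 -3 33 0 0 0")

```text
t: 33.85
position: [0.4712, -0.2814, 0.2185]
orientation: [0.53, 0.467, 0.532, -0.467]
contact_force: [1.0, -0.7, 0.2]
finger_gap: 0.0586
```

jog_arm(motion="80 10 -2 33 0 0 0;80 20 0 27 0 0 0;80 25 0 0 0 0 0;80 0 0 0 0 0 0;80 0 0 0 0 0 0;80 0 0 0 0 0 0;80 0 0 0 0 0 0;80 0 0 0 0 0 0")

```text
t: 34.52
position: [0.4785, -0.3394, 0.1667]
orientation: [0.532, 0.466, 0.531, -0.466]
contact_force: [-0.2, -0.3, 0.7]
finger_gap: 0.0585
```

Run:
```python
from h import *
plan([.4747,-.3410,.088],.1275)
c=cam('wrist'); cv2.imwrite('pics/w18.png',c['img']); tray()
print(proj(c,[.4747,-.3410,.122]))
```

```text
pos [ 0.4785 -0.3394  0.1667] tooldelta mm [78.7 -4.2  0.9] rotvec deg [ 0.16  0.1  -0.11] delta in target axes [78.7 -4.   1.1] F [-0.2 -0.3  0.7] gap 0.0585 t 34.5167 q [-0.62  0.25 -0.03  1.29  0.    0.82]
tray ((496.34893798828125, 196.11865234375), (208.82972717285156, 231.70130920410156), 88.81673431396484)
(np.float64(312.11436798349195), np.float64(273.36014310701364))
```

View pics/w18.png

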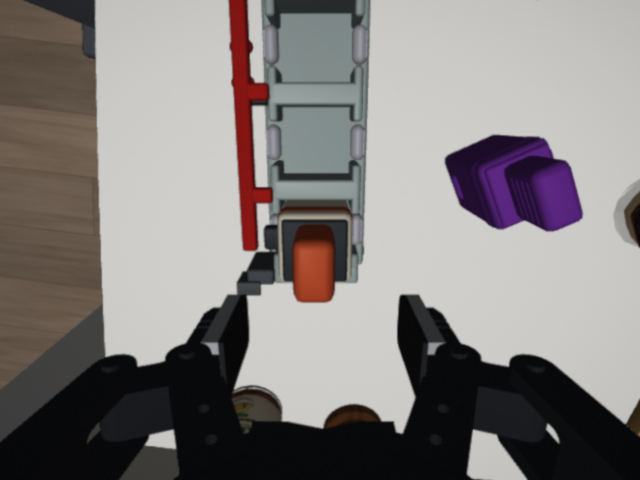

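jog_arm(motion="80 25 -2 0 0 0 0;80 25 -1 0 0 0 0;80 15 0 0 0 0 0;80 8 0 0 0 0 0;80 4 0 0 0 0 0;80 2 0 0 0 0 0;80 0 0 0 0 0 0;80 0 0 0 0 0 0")

```text
t: 35.28
position: [0.4755, -0.3406, 0.0871]
orientation: [0.532, 0.467, 0.531, -0.467]
contact_force: [0.2, 0.3, 0.6]
finger_gap: 0.0587
```

jog_arm(motion="120 0 0 0 0 0 0;150 0 0 0 0 0 0;180 0 0 0 0 0 0;220 0 0 0 0 0 0;255 0 0 0 0 0 0;255 0 0 0 0 0 0;255 0 0 0 0 0 0;255 0 0 0 0 0 0")

```text
t: 35.95
position: [0.4749, -0.3404, 0.0864]
orientation: [0.531, 0.467, 0.531, -0.467]
contact_force: [-2.6, 0.1, 5.8]
finger_gap: 0.0214
```

jog_arm(motion="255 -2 0 0 0 0 0;255 -2 0 0 0 0 0;255 -2 0 0 0 0 0;255 -3 0 0 0 0 0;255 -3 0 0 0 0 0;255 -3 0 0 0 0 0;255 -5 0 0 0 0 0;255 -5 0 0 0 0 0")

```text
t: 36.62
position: [0.4752, -0.3404, 0.1124]
orientation: [0.532, 0.467, 0.531, -0.467]
contact_force: [-0.2, -0.4, -2.0]
finger_gap: 0.0212
```

jog_arm(motion="255 -10 0 0 0 0 0;255 -15 0 0 0 0 0;255 -20 0 0 0 0 0;255 -20 0 0 0 0 0;255 -20 0 0 0 0 0;255 -20 0 0 0 0 0;255 -10 0 0 0 0 0;255 0 0 0 0 0 0")

```text
t: 37.28
position: [0.4759, -0.3409, 0.2295]
orientation: [0.533, 0.467, 0.529, -0.466]
contact_force: [1.2, 0.0, -1.9]
finger_gap: 0.0213
```

Run:
```python
from h import *
plan([.453,.142,.226],.1275)
c=cam('top'); cv2.imwrite('pics/t19.png',cv2.resize(c['img'][180:330,220:470],None,fx=3.2,fy=3.2)); tray()
```

```text
pos [ 0.4759 -0.3409  0.2295] tooldelta mm [   1.9   39.4 -481.8] rotvec deg [ 0.09  0.21 -0.24] delta in target axes [   3.5   38.7 -481.9] F [ 1.2  0.  -1.9] gap 0.0213 t 37.2833 q [-0.62  0.24  0.09  1.42  0.    0.82]
tray ((496.1447448730469, 196.23696899414062), (208.9518280029297, 231.11004638671875), 88.7247543334961)
```

View pics/t19.png

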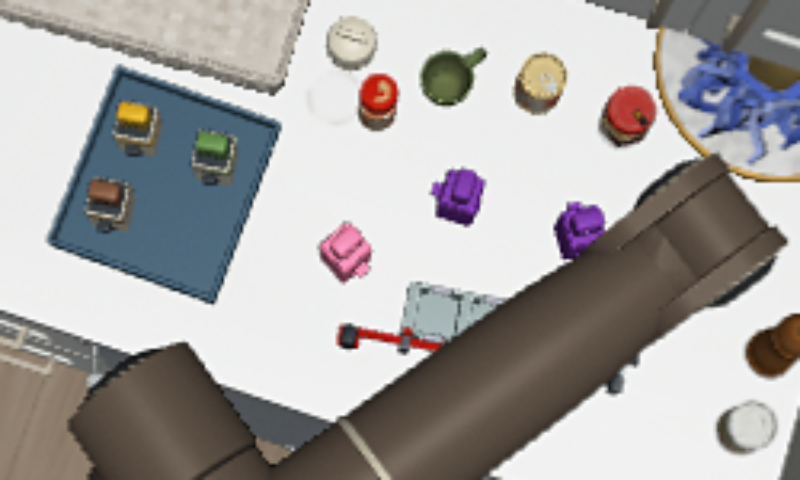

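jog_arm(motion="255 0 2 -20 0 0 0;255 0 3 -32 0 0 0;255 0 3 -32 0 0 0;255 0 3 -32 0 0 0;255 0 3 -32 0 0 0;255 0 3 -32 0 0 0;255 0 3 -32 0 0 0;255 0 3 -32 0 0 0")

```text
t: 38.05
position: [0.4651, -0.0937, 0.2244]
orientation: [0.53, 0.466, 0.532, -0.467]
contact_force: [1.0, 1.3, -1.9]
finger_gap: 0.0209
```

jog_arm(motion="255 0 3 -32 0 0 0;255 0 3 -32 0 0 0;255 0 3 -32 0 0 0;255 0 3 -32 0 0 0;255 0 3 -32 0 0 0;255 0 0 -32 0 0 0;255 0 0 -32 0 0 0;255 0 0 -18 0 0 0")

```text
t: 38.72
position: [0.4486, 0.1491, 0.2243]
orientation: [0.531, 0.466, 0.532, -0.467]
contact_force: [0.5, -0.4, -1.3]
finger_gap: 0.0215
```

jog_arm(motion="255 0 0 0 0 0 0;255 0 0 0 0 0 0;255 0 0 0 0 0 0;255 0 0 0 0 0 0;255 0 0 0 0 0 0;255 0 0 0 0 0 0;255 0 0 0 0 0 0;255 0 0 0 0 0 0")

```text
t: 39.38
position: [0.4501, 0.1462, 0.226]
orientation: [0.531, 0.467, 0.531, -0.467]
contact_force: [-0.1, -0.8, -1.5]
finger_gap: 0.0211
```

Run:
```python
from h import *
plan([.452,.145,.0845],.1275)
c=cam('wrist'); cv2.imwrite('pics/w20.png',c['img'])
c=cam('side'); cv2.imwrite('pics/s20.png',cv2.resize(c['img'][200:360,260:420],None,fx=3,fy=3))
```

```text
pos [0.4501 0.1462 0.226 ] tooldelta mm [141.5   1.7   1.5] rotvec deg [ 0.04 -0.   -0.01] delta in target axes [141.5   1.7   1.5] F [-0.1 -0.8 -1.5] gap 0.0211 t 39.3833 q [ 0.31  0.03 -0.16  1.39 -0.    1.76]
```

View pics/w20.png

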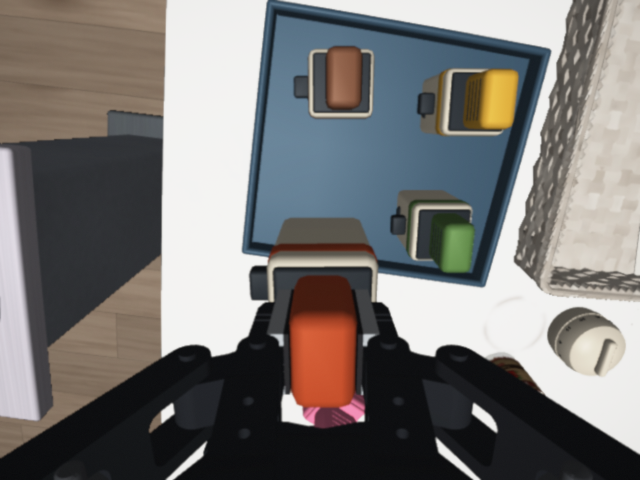

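Run:
```python
from h import *
c=cam('wrist')
for p in [(269,3),(245,252),(486,285),(549,50)]: print(onz(c,*p,.032).round(4))
```

```text
[0.3895 0.3023 0.032 ]
[0.3866 0.0981 0.032 ]
[0.6127 0.0944 0.032 ]
[0.6143 0.2993 0.032 ]
```

jog_arm(motion="255 25 1 0 0 0 0;255 35 0 0 0 0 0;255 35 0 0 0 0 0;255 25 0 0 0 0 0;255 13 0 0 0 0 0;255 6 0 0 0 0 0;255 0 0 0 0 0 0;255 0 0 0 0 0 0")

```text
t: 40.2
position: [0.4514, 0.1469, 0.0877]
orientation: [0.531, 0.467, 0.531, -0.466]
contact_force: [0.3, -0.3, -0.9]
finger_gap: 0.0214
```

jog_arm(motion="255 1 0 0 0 0 0;255 1 0 0 0 0 0;255 1 0 0 0 0 0;255 0 0 0 0 0 0;255 1 0 0 0 0 0;255 0 0 0 0 0 0;255 0 0 0 0 0 0;255 0 0 0 0 0 0")

```text
t: 40.87
position: [0.4512, 0.1469, 0.0834]
orientation: [0.531, 0.467, 0.531, -0.466]
contact_force: [-0.9, 0.5, 2.3]
finger_gap: 0.0212
```

Contact (+2.3 N). Release and rise.

jog_arm(motion="255 0 0 0 0 0 0;255 0 0 0 0 0 0;160 0 0 0 0 0 0;120 0 0 0 0 0 0;80 0 0 0 0 0 0;80 0 0 0 0 0 0;80 0 0 0 0 0 0;80 -5 0 0 0 0 0")

```text
t: 41.53
position: [0.4503, 0.1466, 0.0872]
orientation: [0.531, 0.466, 0.532, -0.467]
contact_force: [0.4, 0.3, 0.2]
finger_gap: 0.0583
```

jog_arm(motion="80 -20 0 0 0 0 0;80 -35 0 0 0 0 0;80 -40 0 0 0 0 0;80 -30 0 0 0 0 0;80 0 0 0 0 0 0;80 0 0 0 0 0 0;80 0 0 0 0 0 0;80 0 0 0 0 0 0")

```text
t: 42.2
position: [0.4503, 0.1466, 0.2117]
orientation: [0.531, 0.466, 0.532, -0.467]
contact_force: [0.2, 0.0, -1.1]
finger_gap: 0.0586
```

Run:
```python
from h import *
plan([.3841,-.0670,.16],.1275)
c=cam('wrist'); cv2.imwrite('pics/w21.png',c['img'])
```

```text
pos [0.4503 0.1466 0.2117] tooldelta mm [ 52.  -93.  203.3] rotvec deg [0.09 0.02 0.13] delta in target axes [ 51.7 -92.8 203.4] F [ 0.2  0.  -1.1] gap 0.0586 t 42.2 q [ 0.31  0.03 -0.19  1.36  0.    1.76]
```

View pics/w21.png

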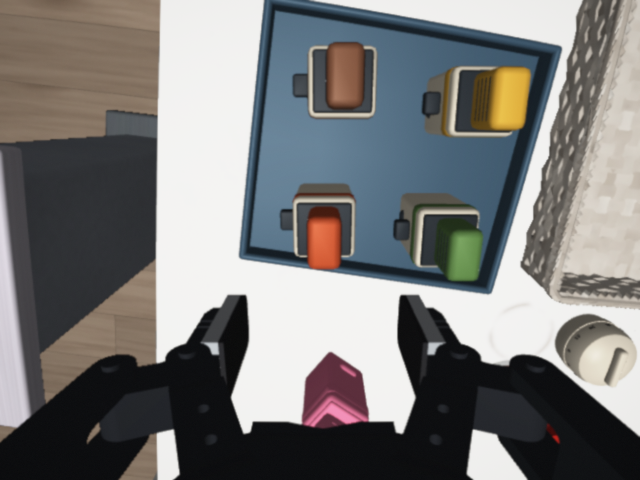

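jog_arm(motion="80 0 -13 28 0 0 0;80 0 -13 29 0 0 0;80 0 -13 29 0 0 0;80 0 -13 29 0 0 0;80 0 -13 29 0 0 0;80 10 -13 29 0 0 0;80 20 -13 28 0 0 0;80 20 -2 2 0 0 0")

```text
t: 42.92
position: [0.3834, -0.0698, 0.1619]
orientation: [0.53, 0.467, 0.53, -0.468]
contact_force: [-0.2, 0.7, -0.4]
finger_gap: 0.0586
```

jog_arm(motion="80 0 0 0 0 0 0;80 0 0 0 0 0 0;80 0 0 0 0 0 0;80 0 0 0 0 0 0;80 0 0 0 0 0 0;80 0 0 0 0 0 0;80 0 0 0 0 0 0;80 0 0 0 0 0 0")

```text
t: 43.58
position: [0.3851, -0.0662, 0.1632]
orientation: [0.532, 0.467, 0.531, -0.466]
contact_force: [-0.3, 1.4, -0.5]
finger_gap: 0.0588
```

Run:
```python
from h import *
plan([.3841,-.0670,.075],.1275)
c=cam('wrist'); cv2.imwrite('pics/w22.png',c['img'])
```

```text
pos [ 0.3851 -0.0662  0.1632] tooldelta mm [88.2 -1.1  0.7] rotvec deg [ 0.14  0.01 -0.02] delta in target axes [88.2 -1.1  0.7] F [-0.3  1.4 -0.5] gap 0.0588 t 43.5833 q [-0.17 -0.12 -0.43  1.26 -0.    1.27]
```

View pics/w22.png

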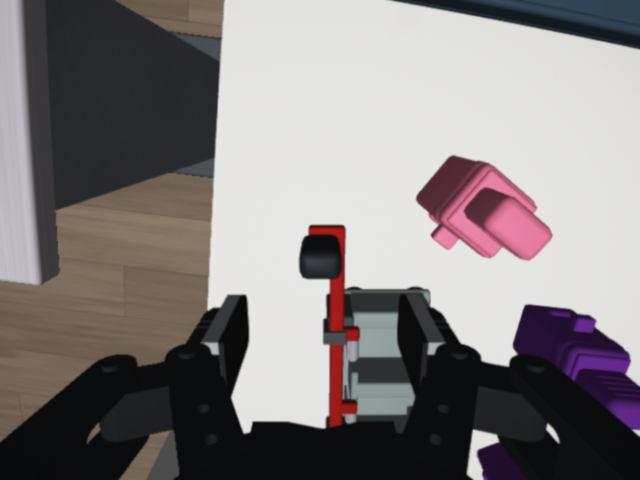

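Pull at (321,256), centred between the pads; the caddy bays are empty.

jog_arm(motion="80 20 0 1 0 0 0;80 25 0 0 0 0 0;80 20 0 0 0 0 0;80 15 0 0 0 0 0;80 6 0 0 0 0 0;80 3 0 0 0 0 0;80 0 0 0 0 0 0;80 0 0 0 0 0 0")

```text
t: 44.3
position: [0.3856, -0.0676, 0.0748]
orientation: [0.532, 0.467, 0.531, -0.466]
contact_force: [0.2, 0.6, 0.6]
finger_gap: 0.0586
```

jog_arm(motion="120 0 0 0 0 0 0;150 0 0 0 0 0 0;180 0 0 0 0 0 0;220 0 0 0 0 0 0;255 0 0 0 0 0 0;255 0 0 0 0 0 0;255 0 0 0 0 0 0;255 0 0 0 0 0 0")

```text
t: 44.97
position: [0.3839, -0.0678, 0.0747]
orientation: [0.531, 0.466, 0.531, -0.467]
contact_force: [-6.1, -0.7, 10.2]
finger_gap: 0.0232
```

jog_arm(motion="255 0 0 4 0 0 0;255 0 0 4 0 0 0;255 0 0 4 0 0 0;255 0 0 4 0 0 0;255 0 0 4 0 0 0;255 0 0 4 0 0 0;255 0 0 4 0 0 0;255 0 0 4 0 0 0")

```text
t: 45.63
position: [0.3878, -0.0986, 0.0747]
orientation: [0.53, 0.467, 0.532, -0.467]
contact_force: [-10.7, 21.4, 18.6]
finger_gap: 0.0231
```

Run:
```python
from h import *
plan([.3878,-.0982,.075],.1275)
```

```text
pos [ 0.3878 -0.0986  0.0747] tooldelta mm [-0.3  0.1 -0.4] rotvec deg [ 0.1  -0.13  0.09] delta in target axes [-0.3  0.1 -0.4] F [-10.7  21.4  18.6] gap 0.0231 t 45.6333 q [-0.25 -0.06 -0.58  1.05  0.    1.19]
```

Against the locked stop. Release, rise, retreat and check.

jog_arm(motion="255 -1 0 -1 0 0 0;160 0 0 0 0 0 0;120 0 0 0 0 0 0;80 0 0 0 0 0 0;80 0 0 0 0 0 0;80 -30 0 0 0 0 0;80 -40 0 0 0 0 0;80 -40 0 0 0 0 0")

```text
t: 46.3
position: [0.3881, -0.0979, 0.1856]
orientation: [0.531, 0.466, 0.532, -0.467]
contact_force: [0.7, 0.5, 0.3]
finger_gap: 0.0587
```

jog_arm(motion="80 -35 0 30 0 0 0;80 -40 0 30 0 0 0;80 -30 0 30 0 0 0;80 -10 0 10 0 0 0;80 0 0 0 0 0 0;80 0 0 0 0 0 0;80 0 0 0 0 0 0;80 0 0 0 0 0 0")

```text
t: 46.97
position: [0.4002, -0.188, 0.2881]
orientation: [0.531, 0.466, 0.532, -0.467]
contact_force: [-0.6, 0.5, -1.2]
finger_gap: 0.0586
```

Run:
```python
from h import *
plan([.3878,-.0982,.075],.1275)
c=cam('wrist'); cv2.imwrite('pics/w23.png',c['img'])
for d in (0,.031): print(proj(c,[.3892-d*.127,-.0986+d*.992,.105]))
c=cam('top'); cv2.imwrite('pics/t23.png',cv2.resize(c['img'][180:330,220:470],None,fx=3.2,fy=3.2))
c=cam('side'); cv2.imwrite('pics/s23.png',cv2.resize(c['img'][80:360,240:420],None,fx=2.1,fy=2.1))
```

```text
pos [ 0.4002 -0.188   0.2881] tooldelta mm [213.2  -0.3 -90.4] rotvec deg [ 0.15 -0.08  0.1 ] delta in target axes [213.1  -0.9 -90.7] F [-0.6  0.5 -1.2] gap 0.0586 t 46.9667 q [-0.44 -0.02 -0.07  1.52  0.    1.  ]
(np.float64(322.27872663202936), np.float64(100.59586922536153))
(np.float64(322.3985098489467), np.float64(58.35415995380097))
```

View pics/w23.png

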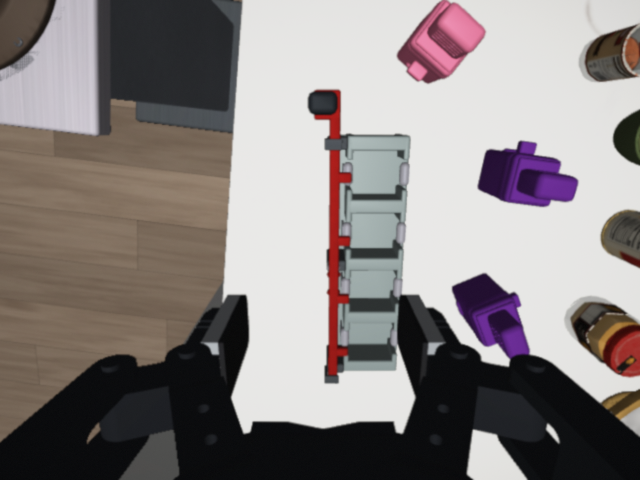

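View pics/t23.png

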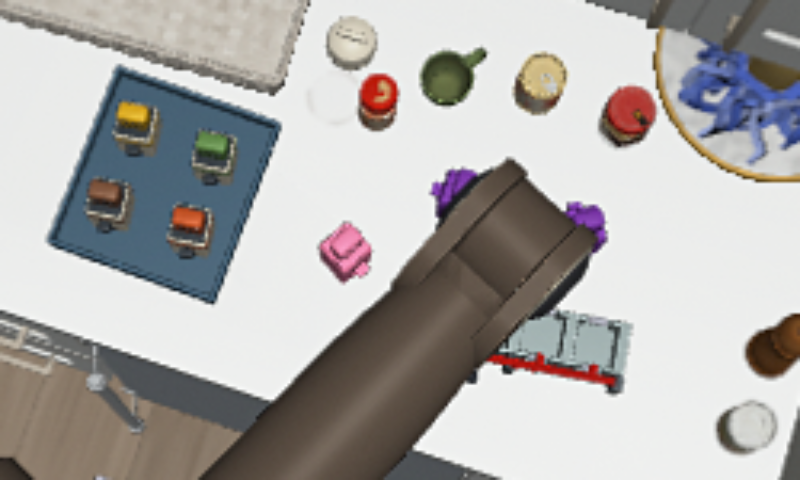

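View pics/s23.png

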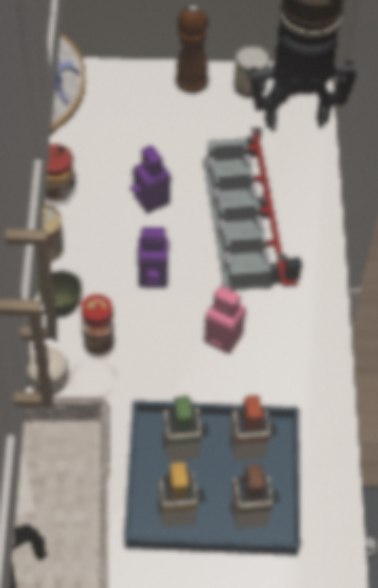

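```bash
python3 -c "
from bench import ctrl
print(ctrl.sign_off())"
```

```text
the job is handed in; nothing more can be done
None
```

I slid the keeper bar open (31 mm, up to its stop). I then pulled out all four shakers (yellow, green, brown, red) and stood them two by two on the floor of the blue tray. With the caddy empty, I slid the bar back against its locked stop and handed the job in at about 47 s.

- **Bar:** In the last wrist picture the pull sits at (323,102). The locked position predicts (322,101) and the open one (322,58), so the bar is locked.
- **Shakers and other items:** The last top and side pictures show all four shakers upright in the tray and the caddy bays empty. The pink and purple look-alikes, and the other worktop items I could see, are where they were. The mug was not in the last pictures.
- **What disagreed:** Between the third and fourth shakers the tray measured about 4.5 mm farther to the left. I could not tell whether it was knocked or nudged. I placed the last shaker to the new position, and the three already in the tray stayed standing.

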